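# Close the exhibit tray and hang the sign

### The job

Close the exhibit for the night. First lay every pocket recorder that is out on the counter flat on the floor of the wooden tray; then shut the tray with both cover boards side by side, each with one short edge hooked under the tray's metal lip and then lowered until it lies fully down and level inside the rim; last of all hang the sign by its wire bail on the arm of the stand, letting go gently so that it stays there hanging still. Do not knock the sign over, and leave the glass block where it is.

Things in the scene. Friction and masses are not known exactly. Their poses are not given: they have to be found in the camera images.
- tray: Fixed open wooden tray, 180 mm (its x) by 262 mm (its y), perhaps turned a little. Origin at its underside; x points away from the robot at yaw 0, z up. Floor top at z = 6 mm. A rim along the far side and both sides rises to z = 54 mm; the wall on the -x side (nearest the robot) to 62 mm, with a lip. Opening for putting things in, between the ledges: x = -55 to 63 mm, y = -125 to 125 mm.
- tray_lip (a point): Middle of the lip's free lower edge, at tray x = -63, y = 0, z = 56 mm. The metal lip, 6 mm thick, overhangs the inside from tray x = -79 to -63 mm over the full width, 14 mm above the near ledge.
- tray_seat (a point): Centre of the recess for the covers, at tray x = 0, y = 0, z = 42 mm, the height of its ledges (6 mm thick, hollow beneath): near ledge x = -79 to -55 mm under the lip, far ledge x = 63 to 79 mm. The recess is x = -79 to 79 mm, y = -125 to 125 mm, undivided; the far rim stands 12 mm above the ledges, so a cover only gets in tilted, lip edge first.
- cover_a_centre (a point): Cover: flat dark wooden board 150 mm (its x) by 115 mm (its y), 6 mm thick, 180 g, with an upright aluminium grip rib across the middle of its top: 60 mm long along y, 14 mm thick along x, 28 mm high above the board. This point: centre of the board, half-way through its thickness. Its 115 mm edges, at x = -75 and 75 mm, are alike; either may be hooked, and either cover may take either half.
- cover_b_centre (a point): Second cover board, like the first.
- sign_centre (a point): Loose grey sign, 220 g, upright on its own foot (140 x 40 x 8 mm): plate 140 mm wide (its y), 82 mm high, 10 mm thick (its x). This point: centre of the plate, 41 mm below its top edge, 49 mm above the foot's underside; z up. It can be gripped from above across its thickness at its free end, about y = -47 mm. Its bail is off centre, so it hangs about 0.2 rad askew.
- sign_bail (a point): Inner apex of the wire bail on the sign's top edge, which rests on the arm when hung: 20 mm along the sign's +y from sign_centre and 96 mm above it. The bail is a closed loop of 6 mm wire, open along the sign's x: legs at y = -4 and 44 mm, straight for 38 mm above the plate, then sloping in to the apex.
- stand: Fixed stand. Origin under its post, z up. Base 110 mm (y) by 90 mm (x from -40 to 50 mm), post 14 mm thick and 250 mm high. A round arm 10 mm thick leaves it towards its -x (to the robot at yaw 0), level, axis at z = 240 mm, from x = 0 to -110 mm; its end turns up, the very tip at x = -121 mm, z = 261 mm.
- glass_block: Bystander: glass award block 55 x 55 x 100 mm standing on the left of the tray. Origin at the centre of its underside.
- recorder_1_centre (a point): Pocket dictation recorder: black plastic bar 98 mm (its x) by 46 mm (its y) by 24 mm high, 150 g, lying flat. Two or three such recorders are out; the absent ones read None. This point: its centre, half-way up.
- recorder_2_centre (a point): Another recorder like recorder_1 (may be absent).
- recorder_3_centre (a point): Another recorder like recorder_1 (may be absent).

How it is judged (in metres and radians):
On the way, in this order (a step that is already met when the one before it is completed fails the run):
1. every recorder present lies flat on the tray's floor (x of recorder_1_centre in the frame of tray between -0.085 and 0.085 m and y of recorder_1_centre in the frame of tray between -0.13 and 0.13 m and z of recorder_1_centre in the frame of tray between 0.01 and 0.03 m and angle between each of recorder_1_centre, recorder_2_centre, recorder_3_centre's own z axis and vertical below 0.25 rad and x of recorder_2_centre in the frame of tray between -0.085 and 0.085 m and y of recorder_2_centre in the frame of tray between -0.13 and 0.13 m and z of recorder_2_centre in the frame of tray between 0.01 and 0.03 m and x of recorder_3_centre in the frame of tray between -0.085 and 0.085 m and y of recorder_3_centre in the frame of tray between -0.13 and 0.13 m and z of recorder_3_centre in the frame of tray between 0.01 and 0.03 m), for 0.2 s.
2. both covers are hooked under the lip and lie fully down inside the rim (x of cover_a_centre in the frame of tray between -0.008 and 0.008 m and y of cover_a_centre in the frame of tray between -0.08 and 0.08 m and z of cover_a_centre in the frame of tray between 0.039 and 0.0485 m and angle between each of cover_a_centre, cover_b_centre's own z axis and vertical below 0.035 rad and linear speed of each of cover_a, cover_b below 0.03 m/s and x of cover_b_centre in the frame of tray between -0.008 and 0.008 m and y of cover_b_centre in the frame of tray between -0.08 and 0.08 m and z of cover_b_centre in the frame of tray between 0.039 and 0.0485 m), for 0.3 s.
3. the sign hangs on the stand's arm by its bail, released (x of sign_bail in the frame of stand between -0.115 and 0 m and y of sign_bail in the frame of stand between -0.025 and 0.025 m and z of sign_bail in the frame of stand between 0.23 and 0.262 m and height (world z) of sign_centre above 0.1 m and angle between sign_centre's own z axis and vertical below 0.5 rad and contact force between sign and stand above 0.8 N and linear speed of sign below 0.05 m/s and contact force between sign and the fingers below 0.2 N), for 0.3 s.
At the end, for the whole second after the job is handed in: Every recorder present lies flat on the tray's floor; each cover lies on both ledges under the lip (within 8 mm along the tray, 4 mm in height, 2 degrees of level) and at rest; the sign hangs from the stand's level arm by its bail, released, slower than 50 mm/s (all of step 1 and all of step 2 and all of step 3); the robot touches nothing.
It fails at once if the sign is knocked over or dropped on its side (angle between sign_centre's own z axis and vertical above 1.1 rad).
It fails at once if the glass block is moved by more than 30 mm (distance of glass_block from where it was at the start of the episode above 0.03 m).
Of recorder_1, recorder_2, recorder_3 only 2 to 3 are there at a start; the rules pass over those that are not, and their reading is None.
At some moment in a run one of recorder_1, recorder_2, recorder_3, cover_a, cover_b may be knocked a few centimetres aside while the robot is not near it.
It also fails if it takes over 200 s, if anything falls off the work surface, if the arm or the gripper's body presses on something with over 40 N, if the wrist force passes 120 N, or if a joint passes its speed limit or range.

### The arm

A 6-joint arm with a two-finger parallel gripper is mounted at the origin on the work surface. World frame = base frame: x ahead of the robot, y to its left, z up, the work surface at z = 0. Lengths are in m, angles in degrees, forces in N, time in s.
With the tool pointing down it reaches from about 0.25 to 0.725 m from the base axis. Payload 9.7 kg.
Tool frame: the origin (TCP) lies at the very end of the fingers, on their centre line; the grasp point (between the pads) lies 19 mm behind it (bot.pinch_z is the distance from the TCP to the grasp point, in m); x points along the fingers, z is the direction in which the jaws open and shut, and the axes are right-handed (so a half turn about x gives the same grasp; the last joint's range is limited). The gripper opens to 85 mm and grips with 20 to 120 N. Pads are 22 mm wide; open, the fingers measure 114 mm over their backs; the gripper's body (76 mm by 85 mm) begins 54 mm behind the grasp point. The pads swing forward as they close: fully open they stand 13 mm farther back than shut.
Start: joints at [-63.598, 4.979, 10.078, 95.1, 0, 90], TCP at [0.245, -0.493, 0.231] pointing down, gripper open.
Joint ranges: [-179.16, 179.16], [-48.56, 103.87], [-65.8, 70.77], [-126.05, 130.52], [-82.76, 87.17], [-180, 180]. Speed limits (degrees/s): [127.2, 127.2, 147.25, 180, 180, 180].

### API

Orientations are given as [roll, pitch, yaw] about the fixed x, y, z axes, in that order (R = Rz(yaw) Ry(pitch) Rx(roll)).
In Python, from workcell import bot gives the robot as it stands.
- The arm moves only by the tool play_rows, never from a script. Its argument "rows" is a list of rows, each a list of 3 entries, a list of its own where there are three numbers: the shift along the tool's x, y, z in cm, then the turn about the tool's x in degrees, then the finger opening in cm, from 0 to 8.54. A call has 1 to 12 rows; each row is the pose to reach, as a shift and turn from the pose commanded when the call began, along the tool's axes at that moment; what a row does not reach only later rows make up. A row lasts 1/12 s, in which the tool goes at most 41.7 mm and 7.16 degrees, less where a joint would pass 70% of its speed; a pose out of reach is approached as far as the arm can. A call with a gripper value outside its range is refused whole. The fingers move at their own pace and stop on an object; "squeeze" is the grip in N (left out, the last holds). Time passes only in rows, so rows that repeat a pose let the fingers close. It gives the time, the measured TCP pose, the force and the opening at its end, in the units of the state.
- bot.get_obs(): the state, without advancing time (a new reading comes with each control period).
- bot.camera(name): name is "scene" or "top" or "wrist"; returns (picture, depth): 420x560x3 uint8, blue, green, red; 420x560 float32, m along the optical axis (not along the pixel's ray), 0 where there is no reading.
- bot.camera_model(name): a dict with "fx", "fy", "cx", "cy" (pixels), "origin" and "attitude" of the camera in the world; the wrist camera has in their place "mount" (4x4, takes a point from camera to tool coordinates, whose origin is the TCP and whose axes are the tool frame's). Camera axes: x right, y down, z forward; pixel columns grow to the right and rows downward; lengths in m; the calibration is good to about 2 mm. A picture is of the moment at which its call begins: read the wrist's pose just before it. camera_model takes no time and is no camera call.
- bot.job_done(): hands the job in, once; it reports no verdict.
The state is a dict: "time": time; "q": joint angles; "qd": joint speeds; "joint_efforts": joint torques, N m; "ee_pos": TCP position; "tcp_rot": TCP orientation; "wrist_force": force on the tool from outside, world axes, zero at the start; "torque": the same for the moment, N m; "opening": finger opening in m.
Only numpy, scipy, OpenCV 4.12 (cv2) and the standard library are available. Lean on these libraries where they do the work, as an engineer would, in place of code of your own. Each camera call takes 0.05 s, during which the arm holds its last target.

## Working session

There is one attempt and no reset: what is moved stays moved. The work goes in short steps, Python scripts to look and compute and a tool call to move; the robot and the scene stay as the last step left them, time stands still between calls to the robot, and variables do not carry over. Pictures are saved under pics/ and viewed, and the job is handed in when it is done.

Besides the shell and the picture viewer there is one more tool, called after "Call:" by a JSON object that holds its "method" and its "body", one argument or row to a line. play_rows: Moves the arm, as the interface text tells. Its arguments: {"type":"object","properties":{"rows":{"type":"array"},"squeeze":{"type":"number"}},"required":["rows"]}

```bash
ls -la; mkdir -p pics; python3 - <<'E'
from workcell import bot
import cv2
o=bot.get_obs(); print(o)
for n in ("scene","top","wrist"):
    p,d=bot.camera(n); cv2.imwrite(f"pics/{n}0.png",p)
    m=bot.camera_model(n); print(n,m)
print(bot.pinch_z)
E
```

```text
total 12
drwxr-xr-x  3 agent agent 4096 Dec  6 10:37 .
drwxr-xr-x 23 root  root  4096 Dec  6 10:37 ..
drwxr-xr-x  2 agent agent 4096 Dec  6 10:37 pics
{'time': 0.0, 'q': array([-6.35966515e+01,  5.01050420e+00,  1.00344524e+01,  9.50984084e+01,
        1.33633056e-03,  9.00021994e+01]), 'qd': array([-0.01710702, -0.0216755 , -0.0424331 ,  0.05352465,  0.10181796,
       -0.03420624]), 'joint_efforts': array([-4.18761711e-04, -5.20389032e+01,  4.64800715e+01,  1.64864247e-02,
       -8.06374555e-05, -7.13425948e-06]), 'ee_pos': array([ 0.24448558, -0.49242579,  0.23058876]), 'tcp_rot': array([178.97402745,  89.92552786, 115.37517567]), 'wrist_force': array([-0.0536465 , -0.5430724 ,  0.05152079]), 'torque': array([ 0.00419131, -0.00437891,  0.01059885]), 'opening': 0.08528128412516718}
scene {'fx': 513.1978295599968, 'fy': 513.1978295599968, 'cx': 274.2398434816748, 'cy': 211.78311874032173, 'origin': array([1.15474465, 0.61120323, 1.20894145]), 'attitude': array([-141.55521034,    0.93000671,  132.17492033])}
top {'fx': 444.96550707581633, 'fy': 444.96550707581633, 'cx': 280.4457060004794, 'cy': 209.852315544276, 'origin': array([0.4385382 , 0.02673679, 1.19590426]), 'attitude': array([-1.76276273e+02,  1.39743611e-01, -8.98614103e+01])}
wrist {'fx': 289.7678960471654, 'fy': 289.7678960471654, 'cx': 276.60141873331145, 'cy': 198.9852088981807, 'mount': array([[ 1.45609113e-03, -2.78236139e-01,  9.60511598e-01,
        -1.42709599e-01],
       [-2.98060432e-04, -9.60512695e-01, -2.78236005e-01,
         6.91322639e-02],
       [ 9.99998895e-01,  1.18846478e-04, -1.48152520e-03,
         1.33834744e-03],
       [ 0.00000000e+00,  0.00000000e+00,  0.00000000e+00,
         1.00000000e+00]])}
0.0187
```

View pics/top0.png

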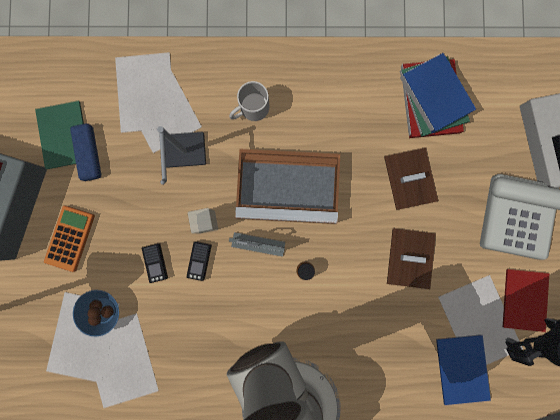

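View pics/scene0.png

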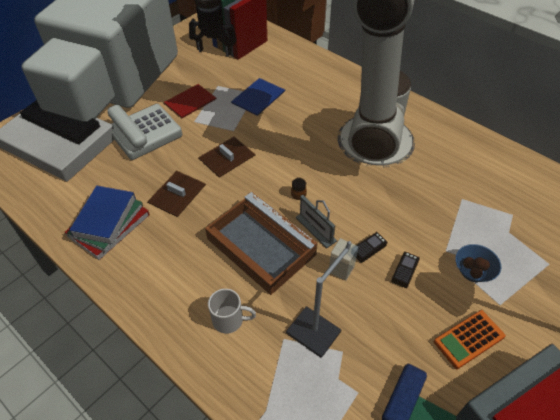

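View pics/wrist0.png

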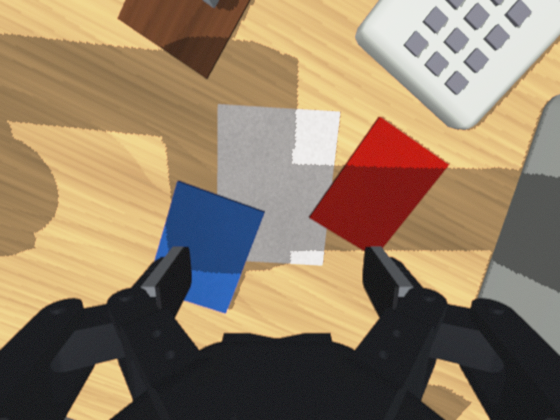

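```bash
cat > h.py <<'E'
import numpy as np, cv2
from scipy.spatial.transform import Rotation as Ro
from workcell import bot
def rpy(a): return Ro.from_euler('xyz',a,degrees=True).as_matrix()
def cam(name,save=None):
    o=bot.get_obs(); m=bot.camera_model(name); p,d=bot.camera(name)
    if save: cv2.imwrite(f"pics/{save}.png",p)
    if name=='wrist':
        T=np.eye(4);T[:3,:3]=rpy(o['tcp_rot']);T[:3,3]=o['ee_pos'];T=T@m['mount'];R=T[:3,:3];t=T[:3,3]
    else: R=rpy(m['attitude']);t=np.array(m['origin'])
    v,u=np.mgrid[:420,:560]
    ray=np.stack([(u-m['cx'])/m['fx'],(v-m['cy'])/m['fy'],np.ones(u.shape)],-1)@R.T
    X=t+ray*d[...,None]; X[d==0]=np.nan
    return p,d,X,ray,t
def plane(ray,t,u,v,z):
    r=ray[int(round(v)),int(round(u))]; return t+r*(z-t[2])/r[2]
def toolvec(w,o=None):
    o=o or bot.get_obs(); return rpy(o['tcp_rot']).T@np.array(w)*100
def st():
    o=bot.get_obs();R=rpy(o['tcp_rot'])
    print('t%.2f'%o['time'],'tcp',np.round(o['ee_pos'],4),'q',np.round(o['q'],1),'F',np.round(o['wrist_force'],1),'op',round(o['opening'],4))
    print('tool y',np.round(R[:,1],3),'z',np.round(R[:,2],3),'zdir yaw',round(np.degrees(np.arctan2(R[1,2],R[0,2])),2))
    return o,R
E
python3 - <<'E'
from h import *
o,R=st()
p,d,X,ray,t=cam('top')
hsv=cv2.cvtColor(p,cv2.COLOR_BGR2HSV)
Z=np.where(np.isnan(X[...,2]),-1,X[...,2])
print('table z',[round(float(Z[v,u]),4) for u,v in ((300,320),(350,200),(220,50),(380,130),(60,20))])
# components by height
m=((Z>0.003)&(X[...,0]>0.2)&(abs(X[...,1])<0.5)).astype(np.uint8)
n,l,s,c=cv2.connectedComponentsWithStats(m)
for i in range(1,n):
    if s[i,4]<60: continue
    q=X[l==i]; print(s[i],'x',np.round([q[:,0].min(),q[:,0].max()],3),'y',np.round([q[:,1].min(),q[:,1].max()],3),'z',np.round(np.percentile(q[:,2],[5,50,95]),3))
    
big=cv2.resize(p[100:300,130:350],None,fx=3.6,fy=3,interpolation=cv2.INTER_CUBIC); cv2.imwrite('pics/topz.png',big)
E
```

```text
t0.15 tcp [ 0.2445 -0.4925  0.2307] q [-63.6   5.   10.   95.1  -0.   90. ] F [-0.3  0.4 -0.1] op 0.0853
tool y [ 0.896  0.445 -0.   ] z [ 0.445 -0.896 -0.001] zdir yaw -63.6
table z [0.0024, -0.0001, 0.001, -0.0005, -0.7353]
[ 113   51   94  135 4235] x [0.556 0.953] y [0.231 0.489] z [0.003 0.006 0.244]
[ 399   52   77   86 4596] x [0.712 0.952] y [-0.496 -0.283] z [0.019 0.07  0.075]
[ 227   76   44   49 1147] x [0.749 0.883] y [0.059 0.176] z [0.004 0.037 0.091]
[ 232  145  112   81 7099] x [0.476 0.692] y [-0.139  0.16 ] z [0.004 0.01  0.064]
[ 384  146   54   69 2207] x [0.506 0.69 ] y [-0.391 -0.25 ] z [0.004 0.007 0.031]
[187 206  32  29 676] x [0.451 0.526] y [0.197 0.281] z [0.005 0.1   0.104]
[ 387  227   49   63 2262] x [0.307 0.471] y [-0.383 -0.252] z [0.004 0.006 0.031]
[225 228  60  28 864] x [0.395 0.467] y [0.02  0.178] z [0.004 0.01  0.135]
[141 235  29  51 792] x [0.315 0.448] y [0.326 0.402] z [0.004 0.025 0.029]
[186 238  28  50 761] x [0.31 0.44] y [0.21  0.281] z [0.004 0.025 0.029]
[295 260  23  20 280] x [0.332 0.382] y [-0.068 -0.009] z [0.013 0.055 0.059]
[ 94 289  34  44 741] x [0.2   0.309] y [0.434 0.5  ] z [0.004 0.03  0.053]
[459 297  21  19  67] x [0.239 0.286] y [-0.495 -0.443] z [0.003 0.004 0.007]
[121 314  19  16  90] x [0.2   0.239] y [0.403 0.451] z [0.003 0.004 0.006]
[ 506  326   54   40 1348] x [0.201 0.281] y [-0.498 -0.419] z [0.287 0.346 0.4  ]
[260 399  53  21 876] x [0.2   0.215] y [-0.015  0.055] z [0.552 0.588 0.608]
[536 412  24   8 114] x [0.207 0.221] y [-0.325 -0.3  ] z [0.607 0.62  0.632]
```

View pics/topz.png

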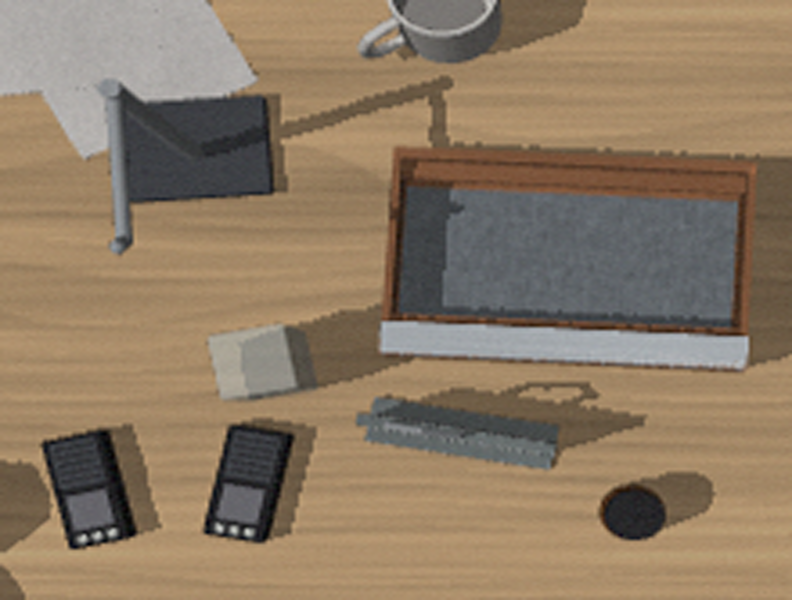

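```bash
cat > meas.py <<'E'
from h import *
def rect(pts):
    r=cv2.minAreaRect((pts[:,:2]*1000).astype(np.float32)); (cx,cy),(w,h),a=r
    if w<h: w,h,a=h,w,a+90
    a=(a+90)%180-90
    return np.round([cx,cy,w,h,a],1)
def comps(mask,X,mn=40):
    n,l,s,c=cv2.connectedComponentsWithStats(mask.astype(np.uint8),connectivity=4)
    return [(X[l==i],s[i]) for i in range(1,n) if s[i,4]>=mn]
def recs(X):
    Z=X[...,2]; return [(rect(q),q[:,2].mean().round(4),s[:4]) for q,s in comps((Z>.018)&(Z<.034)&(X[...,0]>.2)&(X[...,0]<.6)&(abs(X[...,1])<.55),X,200)]
def covers(p,X):
    hsv=cv2.cvtColor(p,cv2.COLOR_BGR2HSV); 
    m=(X[...,2]>.002)&(X[...,2]<.04)&(X[...,1]<-.18)&(X[...,0]>.2)&(X[...,0]<.75)&(p.max(-1)<120)
    out=[]
    for q,s in comps(cv2.morphologyEx(m.astype(np.uint8),cv2.MORPH_OPEN,np.ones((3,3))),X,500): out.append((rect(q),s[:4]))
    rb=[(rect(q),q[:,2].mean().round(3)) for q,s in comps((X[...,2]>.027)&(X[...,2]<.036)&(X[...,1]<-.18)&(X[...,0]>.2)&(X[...,0]<.75),X,25)]
    return out,rb
E
python3 - <<'E'
from meas import *
st()
for n in('top','scene'):
    p,d,X,ray,t=cam(n); Z=X[...,2]
    print(n);print('recs',recs(X)); print('covers',*covers(p,X),sep='\n ')
    box=lambda a,b,c,e,z0,z1:(X[...,0]>a)&(X[...,0]<b)&(X[...,1]>c)&(X[...,1]<e)&(Z>z0)&(Z<z1)
    for nm,m in (('lip',box(.4,.75,-.2,.2,.0585,.07)),('rim',box(.4,.75,-.2,.2,.05,.0585)),('floor',box(.4,.75,-.2,.2,.003,.0125)),
      ('glass',box(.4,.6,.15,.3,.09,.11)),('arm',box(.4,.75,.2,.5,.225,.275)),('base',box(.5,.75,.2,.5,.005,.03)),
      ('signplate',box(.35,.5,0,.2,.07,.095)),('signfoot',box(.35,.47,0,.2,.004,.012)),('bail',box(.35,.5,0,.22,.1,.16))):
        q=X[m]
        if len(q)>5: print(nm,len(q),rect(q),np.round(q[:,2].min(),3),np.round(q[:,2].max(),3), np.round(np.median(q,0),3))
    q=X[box(.35,.5,0,.2,.105,.16)]; print(np.round(q[np.argsort(q[:,2])][::-1][:40:3],3).tolist())
    q=X[box(.4,.75,.2,.5,.225,.275)]; 
    if len(q): print('arm',np.round(q[np.argsort(q[:,0])][::max(1,len(q)//12)],3).tolist())
E
```

```text
t0.20 tcp [ 0.2445 -0.4925  0.2308] q [-63.6   5.   10.1  95.1  -0.   90. ] F [ 0.3 -0.4 -0.3] op 0.0853
tool y [ 0.896  0.445 -0.   ] z [ 0.445 -0.896 -0.001] zdir yaw -63.6
top
recs [(array([381.4, 245.8,  98.2,  46.7, -11. ]), np.float64(0.0254), array([186, 241,  25,  40], dtype=int32)), (array([376.1, 362.1,  97.6,  47.5,  14.2]), np.float64(0.0256), array([142, 243,  25,  40], dtype=int32)), (array([ 2.489e+02,  5.015e+02,  9.730e+01,  9.630e+01, -5.000e-01]), np.float64(0.0266), array([ 79, 293,  38,  39], dtype=int32))]
covers
 [(array([ 602.7, -321.5,  149.6,  117. ,   12.1]), array([386, 149,  52,  61], dtype=int32)), (array([ 388.7, -318.5,  149.9,  117.1,   -7.1]), array([387, 228,  48,  61], dtype=int32)), (array([ 274.3, -617.8,  143.7,  113.4,   -6.8]), array([503, 277,  46,  54], dtype=int32))]
 [(array([ 708.9, -637.1,   82.8,    6.2,   13.7]), np.float64(0.031)), (array([ 602. , -316.1,   50.5,   14. ,  -78.5]), np.float64(0.033)), (array([ 527. , -518. ,   61.3,    5.3,  -11. ]), np.float64(0.032)), (array([ 447.1, -501.6,   47.3,    5.9,   -6.9]), np.float64(0.032
[... 3185 characters left out ...]
 0.099 0.008]
bail 124 [458.5 149.9 156.3  38.4  70. ] 0.1 0.155 [0.435 0.132 0.107]
[[0.43, 0.107, 0.155], [0.429, 0.113, 0.15], [0.43, 0.1, 0.149], [0.426, 0.101, 0.146], [0.429, 0.107, 0.145], [0.428, 0.093, 0.142], [0.428, 0.096, 0.14], [0.429, 0.094, 0.139], [0.43, 0.118, 0.138], [0.423, 0.092, 0.137], [0.429, 0.121, 0.135], [0.425, 0.084, 0.132], [0.427, 0.082, 0.131], [0.435, 0.133, 0.13]]
arm [[0.555, 0.281, 0.258], [0.565, 0.284, 0.247], [0.574, 0.277, 0.247], [0.586, 0.278, 0.245], [0.6, 0.286, 0.241], [0.614, 0.279, 0.246], [0.625, 0.28, 0.243], [0.639, 0.282, 0.245], [0.651, 0.289, 0.247], [0.664, 0.288, 0.244], [0.674, 0.294, 0.234], [0.679, 0.292, 0.246], [0.682, 0.289, 0.251]]
```

```bash
python3 - <<'E'
from meas import *
for n in('top','scene'):
    p,d,X,ray,t=cam(n); Z=X[...,2]
    g=p.astype(int); 
    lip=(X[...,0]>.46)&(X[...,0]<.53)&(X[...,1]>-.15)&(X[...,1]<.175)&(Z>.055)&(Z<.068)&(g.min(-1)>95)
    c=comps(lip,X,100)
    for q,s in c: print(n,'lip',rect(q),q[:,2].mean().round(4),len(q),s[:4])
    # whole tray
    m=(X[...,0]>.46)&(X[...,0]<.70)&(X[...,1]>-.16)&(X[...,1]<.178)&(Z>.046)&(Z<.07)
    for q,s in comps(m,X,300):
        print('tray',rect(q)); 
        # far rim points -> line
    far=(X[...,0]>.62)&(X[...,0]<.70)&(X[...,1]>-.08)&(X[...,1]<.12)&(Z>.051)&(Z<.057)
    q=X[far]; 
    print('far',len(q),np.polyfit(q[:,1],q[:,0],1).round(4), rect(q))
    flo=(X[...,0]>.53)&(X[...,0]<.63)&(X[...,1]>-.08)&(X[...,1]<.12)&(Z<.02); print('floor z',np.median(Z[flo]))
E
```

```text
top lip [500.9  15.3 261.   28.   87.1] 0.0625 1118 [235 207 103  16]
tray [577.1  11.3 262.4 180.7  87. ]
far 259 [0.0531 0.6612] [662.4  20.9 197.9  10.9  87.1]
floor z 0.007477069799113112
scene lip [500.8  13.2 262.3  30.   86.6] 0.0627 616 [245 191  69  58]
tray [576.3   8.  267.  184.5  87.2]
far 199 [0.0523 0.6612] [660.3  20.5 198.   17.7  86.1]
floor z 0.007915951868242344
```

Call:
{"method": "play_rows", "body": {
  "rows": [
    [[0, 2, -2.7], 2, 8.5],
    [[0, 4.5, -6], 5, 8.5],
    [[0, 7, -9.3], 8, 8.5],
    [[0, 9.5, -12.6], 11, 8.5],
    [[0, 12, -16], 14, 8.5],
    [[0, 14.5, -19.3], 18, 8.5],
    [[0, 17, -22.7], 22, 8.5],
    [[0, 19.5, -26], 26, 8.5],
    [[0, 22, -29.3], 30, 8.5],
    [[0, 24.5, -32.6], 33, 8.5],
    [[0, 27, -36], 35, 8.5],
    [[0, 29.5, -39.3], 37.4, 8.5]
  ],
  "squeeze": 40
}}

```text
time: 1.4
ee_pos: [0.3286, -0.0385, 0.2317]
tcp_rot: [178.2, 88.4, 80.4]
wrist_force: [0.3, -0.9, 0.7]
opening: 0.0848
```

```bash
cat >> h.py <<'E'
def to(x,y,z,yaw=None):
    "print tool shift cm and turn to reach world pose"
    o,R=st()
    dw=np.array([x,y,z])-o['ee_pos']; print('shift cm (tool):',np.round(R.T@dw*100,2),'dist',np.round(np.linalg.norm(dw)*100,1))
    if yaw is not None:
        c=np.degrees(np.arctan2(R[1,2],R[0,2])); print('turn:',round(-((yaw-c+180)%360-180),2))
E
python3 - <<'E'
from h import *
to(.381,.245,.12,-101)
E
```

```text
t1.40 tcp [ 0.3286 -0.0385  0.2317] q [ -8.1 -24.7 -15.4  99.2   1.6 179.7] F [ 0.3 -0.9  0.7] op 0.0848
tool y [ 0.991 -0.135  0.001] z [-0.135 -0.99  -0.028] zdir yaw -97.75
shift cm (tool): [ 11.97   1.35 -28.48] dist 30.9
turn: 3.25
```

Call:
{"method": "play_rows", "body": {
  "rows": [
    [[0.5, 0.1, -2.4], -7, 8.5],
    [[1, 0.2, -4.8], -14, 8.5],
    [[1.5, 0.3, -7.2], -21, 8.5],
    [[2, 0.4, -9.6], -28, 8.5],
    [[2.5, 0.5, -12], -35, 8.5],
    [[3, 0.6, -14.4], -42, 8.5],
    [[3.5, 0.8, -16.8], -49, 8.5],
    [[4, 0.9, -19], -56, 8.5],
    [[4.5, 1.0, -21.5], -63, 8.5],
    [[5, 1.1, -24], -70, 8.5],
    [[5.5, 1.2, -26], -77, 8.5],
    [[6, 1.3, -28.5], -84, 8.5]
  ]
}}

```text
time: 2.4
ee_pos: [0.3863, 0.2365, 0.1787]
tcp_rot: [96.1, 88.5, 81.3]
wrist_force: [0.4, 0.3, -1.0]
opening: 0.085
```

```bash
python3 - <<'E'
from h import *
to(.381,.245,.12,79)
E
```

```text
t2.40 tcp [0.3863 0.2365 0.1787] q [ 30.7 -10.  -10.2  88.8   1.2 135.5] F [ 0.4  0.3 -1. ] op 0.085
tool y [0.255 0.967 0.026] z [ 0.967 -0.255 -0.003] zdir yaw -14.75
shift cm (tool): [ 5.89  0.54 -0.72] dist 6.0
turn: -93.75
```

Call:
{"method": "play_rows", "body": {
  "rows": [
    [[0.5, 0.1, -0.1], -7, 8.5],
    [[1, 0.1, -0.2], -14, 8.5],
    [[1.5, 0.2, -0.2], -21, 8.5],
    [[2, 0.2, -0.2], -28, 8.5],
    [[2.5, 0.2, -0.2], -35, 8.5],
    [[3, 0.2, -0.2], -42, 8.5],
    [[3.5, 0.2, -0.2], -49, 8.5],
    [[4, 0.2, -0.2], -56, 8.5],
    [[4.5, 0.2, -0.2], -63, 8.5],
    [[5, 0.2, -0.2], -70, 8.5],
    [[5.5, 0.2, -0.2], -77, 8.5],
    [[5.5, 0.2, -0.2], -84, 8.5]
  ]
}}

```text
time: 3.4
ee_pos: [0.3848, 0.2392, 0.123]
tcp_rot: [14.6, 88.5, 83.8]
wrist_force: [-0.7, -0.4, -0.5]
opening: 0.0848
```

```bash
python3 - <<'E'
from meas import *
p,d,X,ray,t=cam('wrist','w1')
print(recs(X))
p,d,X,ray,t=cam('top')
print(recs(X))
to(.381,.245,.012,79)
E
```

```text
[(array([374.2, 359.4,  97.7,  46.4,  14.1]), np.float64(0.0243), array([354,  72, 101, 127], dtype=int32)), (array([379.9, 242.8,  97.5,  46.1, -11. ]), np.float64(0.0242), array([242, 133,  69, 116], dtype=int32)), (array([364.6, -21.1,  37. ,  10.3, -28.7]), np.float64(0.0231), array([  0, 258,  14,  39], dtype=int32)), (array([466.7, 235.4,  73.9,  36.7,  58.6]), np.float64(0.0262), array([261, 261,  77,  46], dtype=int32)), (array([431.3, 148.9,  20.4,   7.9,  53.2]), np.float64(0.0259), array([192, 274,  23,  17], dtype=int32)), (array([411.1,  46.9,  35.6,   1.9,  80.5]), np.float64(0.0256), array([ 79, 291,  37,  14], dtype=int32)), (array([491.6, 125.8,  36.2,   3.5,  83.7]), np.float64(0.0257), array([192, 328,  35,  19], dtype=int32)), (array([485.8,  18.3,  37.4,   2.5,  86.3]), np.float64(0.0266), array([ 89, 359,  32,  19], dtype=int32))]
[(array([405.4, 240.4,  49.2,  46.5, -11. ]), np.float64(0.0251), array([192, 241,  19,  22], dtype=int32)), (array([236.5, 522.8,  98.2,  52.5,  30.4]), np.float64(0.0264), array([ 79, 295,  29,  37], dtype=int32))]
t3.50 tcp [0.3851 0.2393 0.1238] q [ 31.1 -10.1 -16.3  82.8   1.2  52.1] F [0.3 0.5 0.8] op 0.0848
tool y [-0.934  0.358  0.006] z [0.358 0.933 0.026] zdir yaw 69.01
shift cm (tool): [11.19  0.52  0.1 ] dist 11.2
turn: -9.99
```

View pics/w1.png

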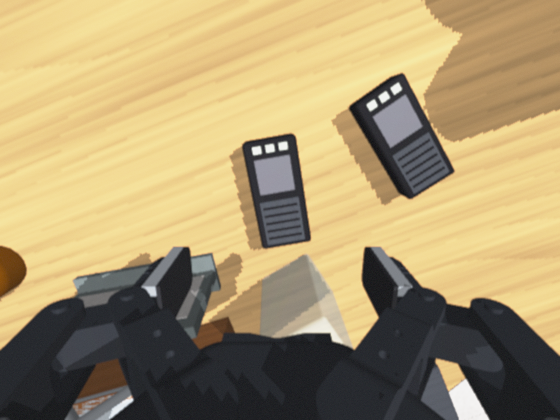

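Call:
{"method": "play_rows", "body": {
  "rows": [
    [[2, 0.5, 0], -5, 8.5],
    [[4, 0.5, 0], -10, 8.5],
    [[6, 0.5, -0.1], -10, 8.5],
    [[8, 0.5, -0.1], -10, 8.5],
    [[9.5, 0.5, -0.1], -10, 8.5],
    [[10.5, 0.5, -0.1], -10, 8.5],
    [[11.2, 0.5, -0.1], -10, 8.5],
    [[11.7, 0.5, -0.1], -10, 8.5],
    [[12, 0.5, -0.1], -10, 8.5],
    [[12, 0.5, -0.1], -10, 6],
    [[12, 0.5, -0.1], -10, 4],
    [[12, 0.5, -0.1], -10, 3.5]
  ]
}}

```text
time: 4.5
ee_pos: [0.381, 0.2437, 0.0047]
tcp_rot: [1.3, 88.4, 80.1]
wrist_force: [-0.2, 0.3, -0.5]
opening: 0.0511
```

```bash
python3 - <<'E'
from h import *
to(.380,.243,.004,79)
E
```

```text
t4.50 tcp [0.381  0.2437 0.0047] q [ 31.9  -7.6 -27.5  69.1   1.2  43. ] F [-0.2  0.3 -0.5] op 0.0511
tool y [-0.981  0.193  0.001] z [0.193 0.981 0.027] zdir yaw 78.88
shift cm (tool): [ 0.06  0.08 -0.09] dist 0.1
turn: -0.12
```

Call:
{"method": "play_rows", "body": {
  "rows": [
    [[0, 0, 0], 0, 3.5],
    [[0, 0, 0], 0, 3.5],
    [[0, 0, 0], 0, 3.5],
    [[-1, 0, 0], 0, 3.5],
    [[-3, 0, 0], 0, 3.5],
    [[-6, 0, 0], 0, 3.5],
    [[-9, 0, 0], 0, 3.5],
    [[-12, 0, 0], 0, 3.5],
    [[-15, 0, 0], 0, 3.5],
    [[-18, 0, 0], 0, 3.5],
    [[-19, 0, 0], 0, 3.5],
    [[-19.5, 0, 0], 0, 3.5]
  ]
}}

```text
time: 5.5
ee_pos: [0.3805, 0.2386, 0.2013]
tcp_rot: [-2.3, 88.4, 76.6]
wrist_force: [-0.0, 0.2, -2.0]
opening: 0.0453
```

```bash
python3 - <<'E'
from h import *
to(.580,.071,.19,87)
cam('wrist','w2')
E
```

```text
t5.50 tcp [0.3805 0.2386 0.2013] q [ 31.4 -10.5  -8.1  91.2   1.2  42.5] F [-0.   0.2 -2. ] op 0.0453
tool y [-0.981  0.193 -0.001] z [0.193 0.981 0.029] zdir yaw 78.89
shift cm (tool): [  0.8  -22.81 -12.63] dist 26.1
turn: -8.11
```

View pics/w2.png

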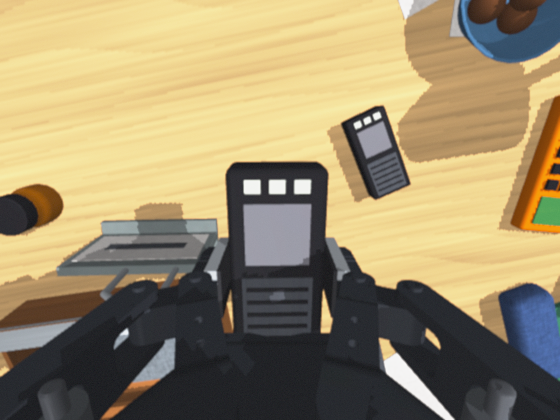

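Call:
{"method": "play_rows", "body": {
  "rows": [
    [[0, -1.5, -0.8], -1, 3.5],
    [[0, -4, -2.2], -2, 3.5],
    [[0, -7, -3.9], -4, 3.5],
    [[0, -10, -5.5], -6, 3.5],
    [[0, -13, -7.2], -8, 3.5],
    [[0, -16, -8.9], -8.1, 3.5],
    [[0, -19, -10.5], -8.1, 3.5],
    [[0.4, -21, -11.6], -8.1, 3.5],
    [[0.8, -22.3, -12.3], -8.1, 3.5],
    [[0.8, -22.8, -12.6], -8.1, 3.5],
    [[0.8, -22.8, -12.6], -8.1, 3.5],
    [[0.8, -22.8, -12.6], -8.1, 3.5]
  ]
}}

```text
time: 6.55
ee_pos: [0.5785, 0.0716, 0.1868]
tcp_rot: [-2.1, 88.5, 84.9]
wrist_force: [0.2, -0.3, -0.7]
opening: 0.0451
```

```bash
python3 - <<'E'
from h import *
to(.580,.071,.013,87)
cam('wrist','w3')
E
```

```text
t6.55 tcp [0.5785 0.0716 0.1868] q [ 6.3  8.5  9.  90.2  1.5  9.3] F [ 0.2 -0.3 -0.7] op 0.0451
tool y [-0.999  0.052 -0.001] z [0.052 0.998 0.026] zdir yaw 87.0
shift cm (tool): [17.37 -0.13 -0.51] dist 17.4
turn: 0.0
```

View pics/w3.png

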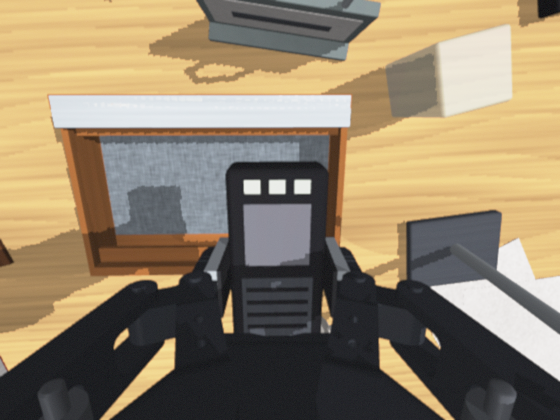

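Call:
{"method": "play_rows", "body": {
  "rows": [
    [[2, -0.2, -0.1], 0, 3.5],
    [[5, -0.4, -0.2], 0, 3.5],
    [[8, -0.4, -0.3], 0, 3.5],
    [[10.5, -0.4, -0.3], 0, 3.5],
    [[12.5, -0.4, -0.4], 0, 3.5],
    [[14, -0.4, -0.4], 0, 3.5],
    [[15, -0.4, -0.5], 0, 3.5],
    [[16, -0.4, -0.5], 0, 3.5],
    [[16.6, -0.4, -0.5], 0, 3.5],
    [[17, -0.4, -0.5], 0, 3.5],
    [[17.3, -0.4, -0.5], 0, 3.5],
    [[17.3, -0.4, -0.5], 0, 3.5]
  ]
}}

```text
time: 7.6
ee_pos: [0.5838, 0.0704, 0.0142]
tcp_rot: [-5.5, 88.5, 81.5]
wrist_force: [-0.2, -0.1, -1.9]
opening: 0.0453
```

Call:
{"method": "play_rows", "body": {
  "rows": [
    [[0.1, 0, 0], 0, 4.6],
    [[0.1, 0, 0], 0, 5.2],
    [[0.1, 0, 0], 0, 5.8],
    [[0.1, 0, 0], 0, 6.2],
    [[-0.5, 0, 0], 0, 6.2],
    [[-2, 0, 0], 0, 6.2],
    [[-5, 0, 0], 0, 6.2],
    [[-9, 0, 0], 0, 6.2],
    [[-13, 0, 0], 0, 7],
    [[-16, 0, 0], 0, 8.5],
    [[-17, 0, 0], 0, 8.5],
    [[-17, 0, 0], 0, 8.5]
  ]
}}

```text
time: 8.6
ee_pos: [0.5845, 0.0659, 0.1882]
tcp_rot: [-17.0, 88.4, 69.9]
wrist_force: [0.8, 0.4, -0.2]
opening: 0.0846
```

```bash
python3 - <<'E'
from meas import *
p,d,X,r,t=cam('wrist','w4')
Z=X[...,2]
for q,s in comps((Z>.022)&(Z<.038)&(X[...,0]>.5)&(X[...,0]<.66)&(abs(X[...,1]-.011)<.12),X,200): print(rect(q),q[:,2].mean())
p,d,X,r,t=cam('scene'); print(recs(X))
to(.374,.359,.12,90+14)
E
```

```text
[582.7  68.6  97.3  46.1  -3. ] 0.030147513352452675
[(array([567.1,  70.1,  65.9,  50.8,  -3.6]), np.float64(0.0297), array([265, 240,  28,  23], dtype=int32)), (array([239.6, 497.2, 103.1,  79.6, -80.6]), np.float64(0.0269), array([458, 248,  40,  32], dtype=int32)), (array([376.9, 360.7,  99.4,  45.8,  14.3]), np.float64(0.0249), array([392, 251,  28,  34], dtype=int32))]
t8.70 tcp [0.5831 0.0658 0.1836] q [ 5.7  9.   9.1 89.8  1.5  8.7] F [ 0.7 -0.   0.2] op 0.0849
tool y [-0.999  0.053 -0.002] z [0.053 0.998 0.026] zdir yaw 86.99
shift cm (tool): [ 7.05 22.43 28.  ] dist 36.6
turn: -17.01
```

View pics/w4.png

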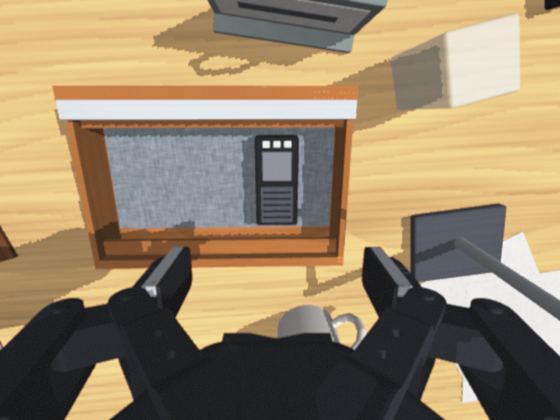

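Call:
{"method": "play_rows", "body": {
  "rows": [
    [[0, 2.5, 1], -2, 8.5],
    [[0, 5.5, 3], -4, 8.5],
    [[0, 8.5, 5.5], -6, 8.5],
    [[0, 11.5, 8.5], -8, 8.5],
    [[0, 14, 11.5], -10, 8.5],
    [[0, 16.5, 14.5], -12, 8.5],
    [[0, 18.5, 17.5], -14, 8.5],
    [[0, 20, 20.5], -16, 8.5],
    [[0, 21, 23.5], -17, 8.5],
    [[1, 22, 26], -17, 8.5],
    [[3, 22.4, 27.8], -17, 8.5],
    [[5, 22.4, 28], -17, 8.5]
  ]
}}

```text
time: 9.7
ee_pos: [0.3728, 0.3608, 0.1384]
tcp_rot: [-19.1, 88.5, 85.1]
wrist_force: [-0.5, -0.7, -0.4]
opening: 0.085
```

```bash
python3 - <<'E'
from meas import *
p,d,X,r,t=cam('wrist')
q=[a for a in recs(X) if 90<a[0][2]<106]; print(q)
c=q[0][0]
to(c[0]/1000,c[1]/1000,.004,90+c[4])
E
```

```text
[(array([249.4, 499. , 100.6,  98.7,  89.9]), np.float64(0.0273), array([415,  26, 124, 131], dtype=int32)), (array([374.2, 359.4,  97.7,  46. ,  13.9]), np.float64(0.0242), array([248, 142,  51, 103], dtype=int32))]
t9.75 tcp [0.3719 0.3587 0.1338] q [43.4 -1.2 -7.  83.4  1.  29.3] F [-0.2  0.2 -3.8] op 0.0847
tool y [-0.97  -0.244 -0.003] z [-0.244  0.969  0.021] zdir yaw 104.14
shift cm (tool): [13.29  8.49 16.32] dist 22.7
turn: -75.76
```

Call:
{"method": "play_rows", "body": {
  "rows": [
    [[3, -0.1, 0], 0, 8.5],
    [[6, -0.2, -0.1], 0, 8.5],
    [[8.5, -0.2, -0.1], 0, 8.5],
    [[10.5, -0.2, -0.2], 0, 8.5],
    [[11.7, -0.2, -0.2], 0, 8.5],
    [[12.5, -0.2, -0.2], 0, 8.5],
    [[12.9, -0.2, -0.2], 0, 8.5],
    [[12.9, -0.2, -0.2], 0, 6],
    [[12.9, -0.2, -0.2], 0, 4],
    [[12.9, -0.2, -0.2], 0, 3.5],
    [[12.9, -0.2, -0.2], 0, 3.5],
    [[12.9, -0.2, -0.2], 0, 3.5]
  ]
}}

```text
time: 10.75
ee_pos: [0.3778, 0.361, 0.0136]
tcp_rot: [-25.2, 88.4, 78.8]
wrist_force: [-0.4, -0.4, 6.6]
opening: 0.0454
```

Call:
{"method": "play_rows", "body": {
  "rows": [
    [[0, 0, 0], 0, 3.5],
    [[0, 0, 0], 0, 3.5],
    [[-1, 0, 0], 0, 3.5],
    [[-3, 0, 0], 0, 3.5],
    [[-6, 0, 0], 0, 3.5],
    [[-9, 0, 0], 0, 3.5],
    [[-12, 0, 0], 0, 3.5],
    [[-15, 0, 0], 0, 3.5],
    [[-18, 0, 0], 0, 3.5],
    [[-19, 0, 0], 0, 3.5],
    [[-19.5, 0, 0], 0, 3.5],
    [[-19.5, 0, 0], 0, 3.5]
  ]
}}

```text
time: 11.75
ee_pos: [0.3767, 0.3555, 0.2075]
tcp_rot: [-23.6, 88.4, 80.4]
wrist_force: [-0.0, -0.0, -1.6]
opening: 0.0448
```

```bash
python3 - <<'E'
from h import *
to(.578,-.049,.19,87)
E
```

```text
t11.75 tcp [0.3767 0.3555 0.2075] q [42.8 -1.1  1.1 91.   1.  28.8] F [-0.  -0.  -1.6] op 0.0448
tool y [-0.97  -0.242 -0.011] z [-0.242  0.97   0.025] zdir yaw 104.0
shift cm (tool): [  0.76  -9.75 -44.14] dist 45.2
turn: 17.0
```

```bash
python3 - <<'E'
from meas import *
p,d,X,r,t=cam('wrist','w5')
o,R=st()
Z=X[...,2]
m=(Z>.17)&(Z<.24)&(p.max(-1)<140)
v,u=np.nonzero(m); 
for uu,vv in ((240,210),(277,210),(310,210),(277,180),(277,250),(277,290),(240,290),(310,290)): print(uu,vv,np.round(R.T@(X[vv,uu]-o['ee_pos'])*1000,1))
E
```

```text
t11.80 tcp [0.3764 0.3552 0.2062] q [42.8 -1.1  1.  91.   1.  28.8] F [-0.3 -0.4 -2.3] op 0.0448
tool y [-0.97  -0.242 -0.009] z [-0.242  0.97   0.024] zdir yaw 104.0
240 210 [-12.5  27.8 -18.7]
277 210 [-12.4  27.8  -1. ]
310 210 [-11.1  27.3  14.9]
277 180 [-13.4  42.6  -1. ]
277 250 [-12.4   6.8  -1. ]
277 290 [-12.3 -16.1  -1. ]
240 290 [-12.  -16.2 -20.3]
310 290 [-10.9 -17.   16.3]
```

View pics/w5.png

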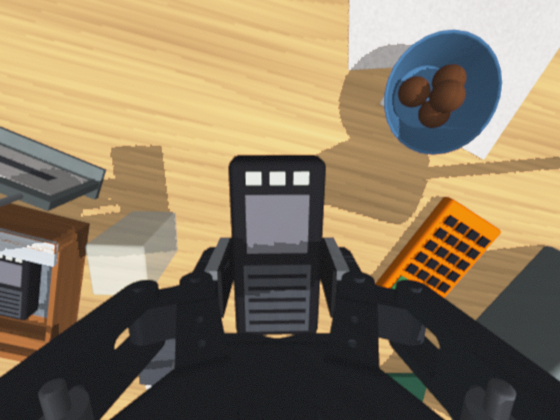

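Call:
{"method": "play_rows", "body": {
  "rows": [
    [[0, 0, -1.5], 1, 3.5],
    [[0, -0.3, -4.5], 3, 3.5],
    [[0, -1, -8.5], 5, 3.5],
    [[0, -2, -12.5], 7, 3.5],
    [[0, -3, -16.5], 9, 3.5],
    [[0, -4, -20.5], 11, 3.5],
    [[0, -5, -24.5], 13, 3.5],
    [[0, -6, -28.5], 15, 3.5],
    [[0, -7, -32.5], 17, 3.5],
    [[0, -8, -36.5], 17, 3.5],
    [[0, -9, -40], 17, 3.5],
    [[0, -9.4, -42.5], 17, 3.5]
  ]
}}

```text
time: 12.8
ee_pos: [0.5709, -0.0371, 0.1945]
tcp_rot: [2.3, 88.5, 89.2]
wrist_force: [0.8, 0.7, -1.7]
opening: 0.0446
```

```bash
python3 - <<'E'
from h import *
# recorder centre is ~13? compute: keep tcp offset; target tray (4,-58)
to(.578,-.047,.020,87)
p,d,X,r,t=cam('wrist','w6'); o,R=st()
for v in (150,155,160,165,170): print(v,np.round(R.T@(X[v,277]-o['ee_pos'])*1000,1))
E
```

```text
t12.80 tcp [ 0.5709 -0.0371  0.1945] q [-4.5  7.5  8.7 91.3  1.5 -1.4] F [ 0.8  0.7 -1.7] op 0.0446
tool y [-0.999  0.054  0.001] z [0.054 0.998 0.026] zdir yaw 86.89
shift cm (tool): [17.42 -0.78 -1.4 ] dist 17.5
turn: -0.11
t12.85 tcp [ 0.5717 -0.0399  0.194 ] q [-4.7  7.6  8.8 91.3  1.4 -1.5] F [-2.3 -2.9 -3.2] op 0.0445
tool y [-0.998  0.056  0.001] z [0.056 0.998 0.025] zdir yaw 86.79
150 [187.   34.6   1.8]
155 [ 5.6 52.6  1.1]
160 [-9.9 52.3  1.1]
165 [-11.7  50.3   1.1]
170 [-12.1  48.    1.1]
```

View pics/w6.png

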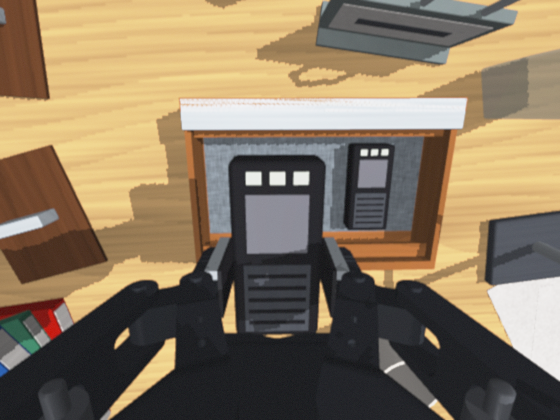

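Call:
{"method": "play_rows", "body": {
  "rows": [
    [[2, -0.5, -0.5], 0, 3.5],
    [[5, -1, -0.8], 0, 3.5],
    [[8, -1, -0.9], 0, 3.5],
    [[10.5, -1, -1], 0, 3.5],
    [[12.5, -1, -1], 0, 3.5],
    [[14, -1, -1], 0, 3.5],
    [[15, -1, -1], 0, 3.5],
    [[15.9, -1, -1.1], 0, 3.5],
    [[16.5, -1, -1.1], 0, 3.5],
    [[17, -1, -1.1], 0, 3.5],
    [[17.2, -1, -1.1], 0, 3.5],
    [[17.2, -1, -1.1], 0, 3.5]
  ]
}}

```text
time: 13.85
ee_pos: [0.5806, -0.0412, 0.0253]
tcp_rot: [-5.4, 88.5, 81.6]
wrist_force: [-0.1, -0.5, -1.2]
opening: 0.0442
```

```bash
python3 - <<'E'
from h import *
to(.581,-.047,.020,87)
E
```

```text
t13.85 tcp [ 0.5806 -0.0412  0.0253] q [-4.8 10.3 -6.9 72.7  1.5 -1.8] F [-0.1 -0.5 -1.2] op 0.0442
tool y [-0.999  0.052 -0.003] z [0.052 0.998 0.026] zdir yaw 87.0
shift cm (tool): [ 0.51 -0.07 -0.59] dist 0.8
turn: -0.0
```

Call:
{"method": "play_rows", "body": {
  "rows": [
    [[0.1, 0, -0.3], 0, 3.5],
    [[0.3, 0, -0.5], 0, 3.5],
    [[0.6, 0, -0.5], 0, 3.5],
    [[0.7, 0, -0.5], 0, 4.6],
    [[0.7, 0, -0.5], 0, 5.2],
    [[0.7, 0, -0.5], 0, 5.8],
    [[0.7, 0, -0.5], 0, 6.2],
    [[-0.5, 0, -0.5], 0, 6.2],
    [[-3, 0, -0.5], 0, 6.2],
    [[-7, 0, -0.5], 0, 6.2],
    [[-11, 0, -0.5], 0, 7],
    [[-15, 0, -0.5], 0, 8.5]
  ]
}}

```text
time: 14.85
ee_pos: [0.5791, -0.0501, 0.1777]
tcp_rot: [-5.5, 88.5, 81.5]
wrist_force: [-0.2, -0.1, -0.6]
opening: 0.0803
```

```bash
python3 - <<'E'
from meas import *
p,d,X,r,t=cam('wrist','w7')
Z=X[...,2]
for q,s in comps((Z>.022)&(Z<.038)&(X[...,0]>.5)&(X[...,0]<.66)&(abs(X[...,1]-.011)<.12),X,200): print(rect(q),q[:,2].mean(),q[:,2].std())
p,d,X,r,t=cam('scene'); print(recs(X)); print(*covers(p,X),sep='\n')
to(.388,-.320,.19,83)
E
```

```text
[583.   68.2  97.8  46.5  -2.6] 0.03008697888463406 0.001508151855187059
[577.2 -48.2  96.9  46.   -3.1] 0.03021759795603984 0.0010020607549770812
[642.2 119.6  44.1  25.5 -55.1] 0.031024014286732415 0.004869748037420256
[(array([564.6, -45.5,  72.1,  49.4,  -2.6]), np.float64(0.0299), array([236, 217,  28,  24], dtype=int32)), (array([567.9,  70.8,  65.7,  47.6,  -4.9]), np.float64(0.0298), array([265, 240,  28,  25], dtype=int32)), (array([237. , 496.3,  98.5,  77.2, -79.4]), np.float64(0.0266), array([458, 249,  39,  31], dtype=int32))]
[(array([ 604.4, -322.8,  151.6,  121.1,   10. ]), array([147, 172,  58,  42], dtype=int32))]
[(array([  385.4, -1679.1,    51.1,    20.7,     3.3]), np.float64(0.032)), (array([ 635.2, -655.4,   67.2,   10.8,   13.1]), np.float64(0.031)), (array([ 569.7, -531.5,   90. ,   20.5,  -19.1]), np.float64(0.032)), (array([ 605.5, -332.6,   45.7,   16.7,  -76.2]), np.float64(0.032))]
t14.95 tcp [ 0.582  -0.0505  0.1837] q [-5.7  8.2  8.3 89.4  1.5 -2.7] F [ 0.3 -0.2  0.5] op 0.0853
tool y [-0.999  0.053 -0.014] z [0.052 0.998 0.026] zdir yaw 87.0
shift cm (tool): [ -1.59  17.94 -27.9 ] dist 33.2
turn: 4.0
```

View pics/w7.png

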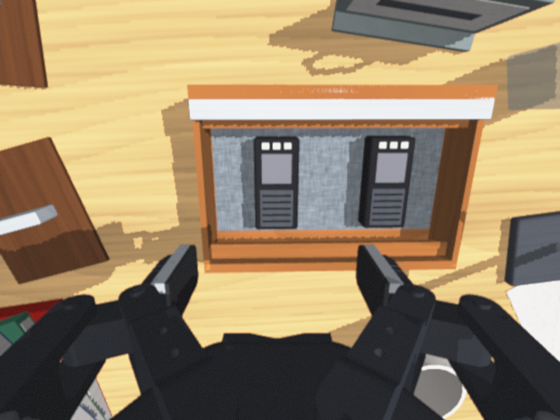

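```bash
python3 - <<'E'
from h import *
to(.603,-.322,.18,102)
E
```

```text
t14.95 tcp [ 0.582  -0.0505  0.1837] q [-5.7  8.2  8.3 89.4  1.5 -2.7] F [ 0.3 -0.2  0.5] op 0.0853
tool y [-0.999  0.053 -0.014] z [0.052 0.998 0.026] zdir yaw 87.0
shift cm (tool): [ -0.28  -3.52 -27.  ] dist 27.2
turn: -15.0
```

Call:
{"method": "play_rows", "body": {
  "rows": [
    [[0, -0.2, -2], -2, 8.5],
    [[0, -0.6, -5], -4, 8.5],
    [[0, -1, -8], -6, 8.5],
    [[0, -1.5, -11], -8, 8.5],
    [[0, -2, -14], -10, 8.5],
    [[0, -2.5, -17], -12, 8.5],
    [[0, -3, -20], -14, 8.5],
    [[0, -3.3, -23], -15, 8.5],
    [[0, -3.5, -25], -15, 8.5],
    [[0, -3.5, -26.5], -15, 8.5],
    [[0, -3.5, -27], -15, 8.5],
    [[0, -3.5, -27], -15, 8.5]
  ]
}}

```text
time: 15.95
ee_pos: [0.6002, -0.3222, 0.168]
tcp_rot: [-19.5, 88.5, 82.4]
wrist_force: [0.9, -0.2, 0.5]
opening: 0.0849
```

```bash
cat >> meas.py <<'E'
def coverw(save):
    p,d,X,r,t=cam('wrist',save); Z=X[...,2]
    hsv=cv2.cvtColor(p,cv2.COLOR_BGR2HSV)
    o=bot.get_obs(); near=np.hypot(X[...,0]-o['ee_pos'][0],X[...,1]-o['ee_pos'][1])<.11
    for q,s in comps((Z>.026)&(Z<.04)&near,X,100): print('rib',rect(q),q[:,2].mean().round(4),s[:4])
    for q,s in comps((Z>.003)&(Z<.04)&(near),X,500): print('board',rect(q),s[:4])
E
python3 - <<'E'
from meas import *
coverw('w8')
to(.603,-.322,.012,102)
E
```

```text
rib [ 601.5 -324.4   59.6   14.4  -79. ] 0.0334 [242 182  61  16]
board [ 602.  -324.5  149.9  115.1   12.1] [214 112 114 136]
t16.00 tcp [ 0.6004 -0.3212  0.1682] q [-28.8  23.5  25.3  92.3   1.4 -40.7] F [0.2 0.9 0.4] op 0.085
tool y [-0.978 -0.207 -0.009] z [-0.207  0.978  0.025] zdir yaw 101.98
shift cm (tool): [15.61 -0.1  -0.53] dist 15.6
turn: -0.02
```

View pics/w8.png

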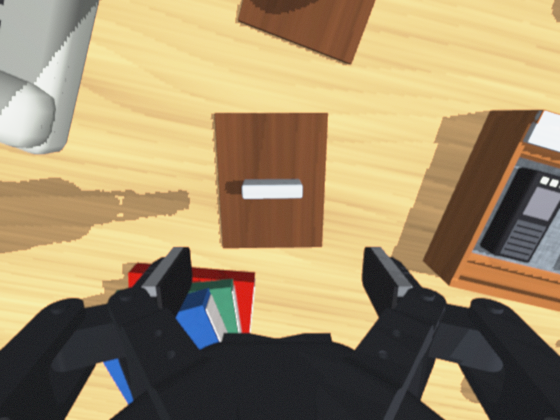

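Call:
{"method": "play_rows", "body": {
  "rows": [
    [[3, 0, -0.3], 0, 8.5],
    [[6, 0, -0.5], 0, 8.5],
    [[8.5, 0, -0.6], 0, 8.5],
    [[10.5, 0, -0.7], 0, 8.5],
    [[12.3, 0, -0.7], 0, 8.5],
    [[13.7, 0, -0.7], 0, 8.5],
    [[14.7, 0, -0.7], 0, 8.5],
    [[15.3, 0, -0.7], 0, 8.5],
    [[15.6, 0, -0.7], 0, 8.5],
    [[15.7, 0, -0.7], 0, 8.5],
    [[15.7, 0, -0.7], 0, 8.5],
    [[15.7, 0, -0.7], 0, 7]
  ],
  "squeeze": 25
}}

```text
time: 17.0
ee_pos: [0.603, -0.3244, 0.012]
tcp_rot: [-23.0, 88.5, 79.0]
wrist_force: [-0.5, 0.2, 1.0]
opening: 0.0752
```

```bash
python3 - <<'E'
from h import *
to(.602,-.3245,.011,102)
E
```

```text
t17.00 tcp [ 0.603  -0.3244  0.012 ] q [-28.9  25.   10.   75.4   1.4 -40.9] F [-0.5  0.2  1. ] op 0.0752
tool y [-0.978 -0.208 -0.01 ] z [-0.208  0.978  0.024] zdir yaw 102.0
shift cm (tool): [0.09 0.1  0.01] dist 0.1
turn: -0.0
```

Call:
{"method": "play_rows", "body": {
  "rows": [
    [[0, 0.1, 0], 0, 6],
    [[0, 0.1, 0], 0, 5],
    [[0, 0.1, 0], 0, 5],
    [[0, 0.1, 0], 0, 5],
    [[0, 0.1, 0], 0, 5],
    [[-1, 0.1, 0], 0, 5],
    [[-3, 0.1, 0], 0, 5],
    [[-6, 0.1, 0], 0, 5],
    [[-9, 0.1, 0], 0, 5],
    [[-12, 0.1, 0], 0, 5],
    [[-14, 0.1, 0], 0, 5],
    [[-15, 0.1, 0], 0, 5]
  ]
}}

```text
time: 18.0
ee_pos: [0.6016, -0.329, 0.1649]
tcp_rot: [-29.5, 88.6, 72.5]
wrist_force: [-0.3, 0.4, -1.7]
opening: 0.0592
```

```bash
python3 - <<'E'
from h import *
p,d,X,r,t=cam('wrist','w9')
o,R=st()
for u,v in ((277,60),(277,80),(277,100),(277,140),(277,170),(277,250),(277,270),(200,120),(350,120)): print(u,v,np.round(R.T@(X[v,u]-o['ee_pos'])*1000,1))
to(.577+.015+.003,.011+.061,.16,87)
E
```

```text
t18.05 tcp [ 0.6018 -0.3291  0.1654] q [-29.3  23.9  25.5  91.8   1.4 -41.2] F [-0.1  0.7 -0.4] op 0.0597
tool y [-0.978 -0.207 -0.013] z [-0.208  0.978  0.021] zdir yaw 101.99
277 60 [164.7 123.5  -0.7]
277 80 [163.7 105.3  -0.7]
277 100 [164.1  86.7  -0.7]
277 140 [ 5.5 59.8 -1.1]
277 170 [ 5.3 44.6 -1.1]
277 250 [-9.7  6.8 -1.2]
277 270 [-21.1   2.   -1.2]
200 120 [  3.7  69.5 -38.6]
350 120 [ 7.3 69.5 35.3]
t18.05 tcp [ 0.6018 -0.3291  0.1654] q [-29.3  23.9  25.5  91.8   1.4 -41.2] F [-0.1  0.7 -0.4] op 0.0597
tool y [-0.978 -0.207 -0.013] z [-0.208  0.978  0.021] zdir yaw 101.99
shift cm (tool): [ 1.48 -7.65 39.36] dist 40.1
turn: 14.99
```

View pics/w9.png

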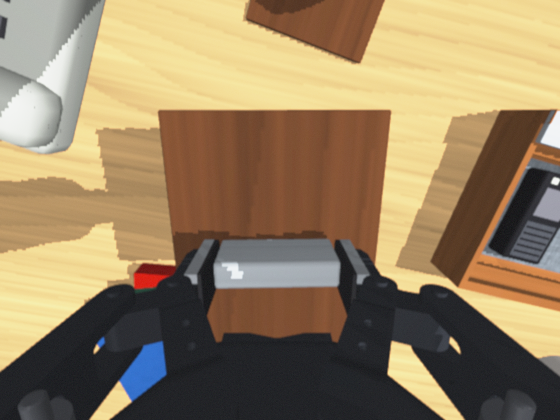

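Call:
{"method": "play_rows", "body": {
  "rows": [
    [[0, -0.2, 1.5], 1, 5],
    [[0, -0.8, 4.5], 3, 5],
    [[0, -1.5, 8.5], 5, 5],
    [[0, -2.3, 12.5], 7, 5],
    [[0, -3.1, 16.5], 9, 5],
    [[0, -3.9, 20.5], 11, 5],
    [[0, -4.7, 24.5], 13, 5],
    [[0, -5.5, 28.5], 15, 5],
    [[0, -6.3, 32.5], 15, 5],
    [[0, -7, 36], 15, 5],
    [[0, -7.5, 38.5], 15, 5],
    [[0, -7.7, 39.3], 15, 5]
  ]
}}

```text
time: 19.05
ee_pos: [0.5938, 0.0754, 0.1699]
tcp_rot: [-0.8, 88.5, 86.4]
wrist_force: [-0.2, 0.6, -1.4]
opening: 0.0595
```

```bash
python3 - <<'E'
from h import *
p,d,X,r,t=cam('wrist','w10')
to(.5965,.0715,.085,87)
E
```

```text
t19.10 tcp [0.594  0.075  0.1699] q [ 6.5 10.6  9.5 88.6  1.5  9.3] F [ 0.1  0.7 -2. ] op 0.0595
tool y [-0.999  0.049 -0.   ] z [0.049 0.998 0.027] zdir yaw 87.18
shift cm (tool): [ 8.48 -0.27 -0.57] dist 8.5
turn: 0.18
```

View pics/w10.png

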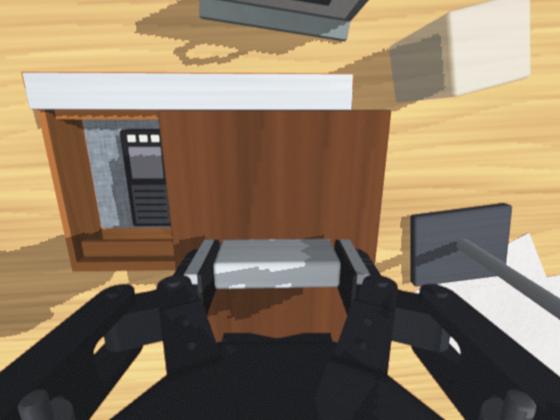

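Call:
{"method": "play_rows", "body": {
  "rows": [
    [[2, -0.3, -0.3], 0.2, 5],
    [[4, -0.5, -0.5], 0.2, 5],
    [[6, -0.5, -0.6], 0.2, 5],
    [[7.5, -0.5, -0.6], 0.2, 5],
    [[8.5, -0.5, -0.6], 0.2, 5],
    [[9, -0.5, -0.6], 0.2, 5],
    [[9.2, -0.5, -0.6], 0.2, 5],
    [[9.2, -0.5, -0.6], 0.2, 5]
  ]
}}

```text
time: 19.77
ee_pos: [0.5997, 0.0676, 0.0793]
tcp_rot: [-4.8, 88.5, 82.0]
wrist_force: [0.3, -0.5, -0.8]
opening: 0.0594
```

```bash
cat >> meas.py <<'E'
T0=np.array([.577,.011]); ty=np.radians(-3.0)
TR=np.array([[np.cos(ty),-np.sin(ty)],[np.sin(ty),np.cos(ty)]])
def tray(P): P=np.atleast_2d(P); return np.c_[(P[:,:2]-T0)@TR,P[:,2]]
def boardedge(save):
    p,d,X,r,t=cam('wrist',save); o,R=st()
    print('tcp tray',np.round(tray(o['ee_pos'])*1000,1))
    for u in (210,250,300,345):
        col=X[:,u]; tt=tray(col)*1000
        # print transition rows
        rows=[(v,)+tuple(np.round(tt[v],1)) for v in range(70,235,2)]
        prev=None
        for a in rows:
            if prev is not None and (abs(a[3]-prev[3])>4 ): print(u,prev,a)
            prev=a
        print(u,'at230',rows[-1], 'at180',rows[(180-70)//2])
E
python3 - <<'E'
from meas import *
boardedge('w11')
E
```

```text
t19.82 tcp [0.6    0.0677 0.0799] q [ 5.7 11.6  0.7 78.7  1.5  9. ] F [-0.3 -0.8 -1.7] op 0.0592
tool y [-0.998  0.056 -0.003] z [0.056 0.998 0.026] zdir yaw 86.78
tcp tray [[20.  57.9 79.9]]
210 (92, np.float64(-63.1), np.float64(22.5), np.float64(61.9)) (94, np.float64(-63.5), np.float64(18.6), np.float64(41.8))
210 (108, np.float64(-55.7), np.float64(18.2), np.float64(42.4)) (110, np.float64(-54.1), np.float64(24.0), np.float64(73.1))
210 at230 (234, np.float64(11.1), np.float64(19.6), np.float64(73.2)) at180 (180, np.float64(-19.3), np.float64(21.7), np.float64(73.6))
250 (92, np.float64(-63.1), np.float64(43.0), np.float64(61.7)) (94, np.float64(-63.5), np.float64(41.8), np.float64(40.9))
250 (108, np.float64(-55.6), np.float64(41.6), np.float64(41.0)) (110, np.float64(-54.0), np.float64(43.5), np.float64(74.3))
250 at230 (234, np.float64(11.4), np.float64(41.5), np.float64(73.3)) at180 (180, np.float64(-19.2), np.float64(42.5), np.float64(74.0))
300 (92, np.float64(-63.0), np.float64(69.1), np.float64(61.5)) (94, np.float64(-63.3), np.float64(71.0), np.float64(43.0))
300 (108, np.float64(-55.5), np.float64(71.2), np.float64(42.4)) (110, np.float64(-53.9), np.float64(67.8), np.float64(74.8))
300 at230 (234, np.float64(12.2), np.float64(69.3), np.float64(72.4)) at180 (180, np.float64(-18.8), np.float64(68.6), np.float64(73.6))
345 (92, np.float64(-62.9), np.float64(92.5), np.float64(62.1)) (94, np.float64(-63.2), np.float64(97.4), np.float64(43.0))
345 (108, np.float64(-55.4), np.float64(98.1), np.float64(42.0)) (110, np.float64(-53.8), np.float64(90.0), np.float64(74.1))
345 at230 (234, np.float64(12.3), np.float64(94.3), np.float64(73.2)) at180 (180, np.float64(-18.5), np.float64(92.4), np.float64(73.5))
```

View pics/w11.png

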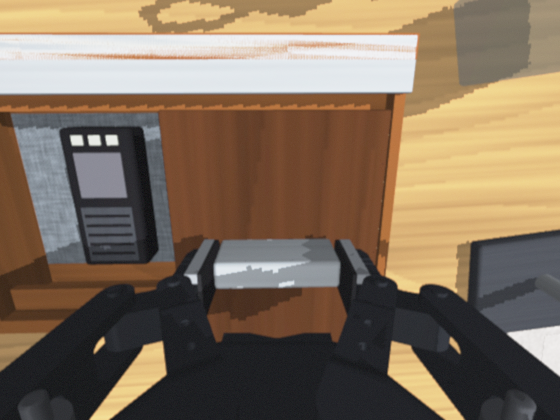

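Call:
{"method": "play_rows", "body": {
  "rows": [
    [[0.3, 0.3, 0.2], 0.2, 5],
    [[0.6, 0.5, 0.4], -0.2, 5],
    [[0.9, 0.5, 0.4], -0.2, 5],
    [[1.2, 0.5, 0.4], -0.2, 5],
    [[1.4, 0.5, 0.4], -0.2, 5],
    [[1.6, 0.5, 0.4], -0.2, 5],
    [[1.8, 0.5, 0.4], -0.2, 5],
    [[1.9, 0.5, 0.4], -0.2, 5],
    [[1.9, 0.5, 0.4], -0.2, 5]
  ]
}}

```text
time: 20.57
ee_pos: [0.5949, 0.0729, 0.0606]
tcp_rot: [-5.4, 88.5, 81.6]
wrist_force: [-3.1, 1.9, 2.7]
opening: 0.0595
```

```bash
python3 - <<'E'
from meas import *
boardedge('w12')
E
```

```text
t20.62 tcp [0.595  0.0728 0.0606] q [ 6.3 11.4 -1.7 76.6  1.5  9.3] F [-3.3  1.1  2.8] op 0.0597
tool y [-0.999  0.053 -0.003] z [0.052 0.998 0.027] zdir yaw 86.99
tcp tray [[14.7 62.7 60.6]]
210 (100, np.float64(-63.3), np.float64(30.3), np.float64(61.4)) (102, np.float64(-63.2), np.float64(26.6), np.float64(42.1))
210 (112, np.float64(-58.2), np.float64(26.3), np.float64(42.2)) (114, np.float64(-57.1), np.float64(27.3), np.float64(47.6))
210 at230 (234, np.float64(6.4), np.float64(24.5), np.float64(54.0)) at180 (180, np.float64(-23.5), np.float64(25.9), np.float64(51.6))
250 (100, np.float64(-63.2), np.float64(48.8), np.float64(62.7)) (102, np.float64(-63.2), np.float64(47.5), np.float64(41.6))
250 (112, np.float64(-58.1), np.float64(47.4), np.float64(42.0)) (114, np.float64(-57.1), np.float64(47.8), np.float64(48.1))
250 at230 (234, np.float64(7.1), np.float64(46.4), np.float64(53.1)) at180 (180, np.float64(-23.1), np.float64(47.0), np.float64(50.5))
300 (100, np.float64(-63.3), np.float64(71.8), np.float64(62.4)) (102, np.float64(-63.2), np.float64(73.9), np.float64(42.6))
300 (112, np.float64(-58.1), np.float64(73.9), np.float64(43.1)) (114, np.float64(-57.1), np.float64(73.5), np.float64(47.3))
300 at230 (234, np.float64(7.2), np.float64(74.3), np.float64(53.5)) at180 (180, np.float64(-23.2), np.float64(73.8), np.float64(51.6))
345 (100, np.float64(-63.3), np.float64(92.7), np.float64(62.2)) (102, np.float64(-63.3), np.float64(98.1), np.float64(41.2))
345 (114, np.float64(-57.1), np.float64(98.3), np.float64(42.1)) (116, np.float64(-56.1), np.float64(96.8), np.float64(48.3))
345 at230 (234, np.float64(7.0), np.float64(99.2), np.float64(54.8)) at180 (180, np.float64(-23.0), np.float64(98.1), np.float64(51.6))
```

View pics/w12.png

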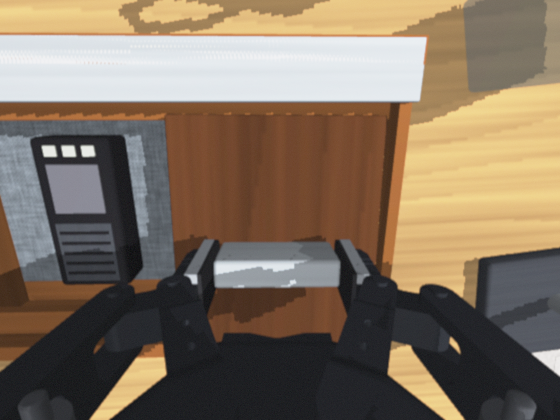

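Call:
{"method": "play_rows", "body": {
  "rows": [
    [[0, 0.2, 0], 0, 5],
    [[0, 0.5, 0], 0, 5],
    [[0, 0.8, 0], 0, 5],
    [[0, 1.1, 0], 0, 5],
    [[0, 1.4, 0], 0, 5],
    [[0, 1.55, 0], 0, 5],
    [[0, 1.55, 0], 0, 5],
    [[0, 1.55, 0], 0, 5]
  ]
}}

```text
time: 21.28
ee_pos: [0.5792, 0.0736, 0.0601]
tcp_rot: [-4.0, 88.5, 83.0]
wrist_force: [-0.6, -0.3, -2.2]
opening: 0.0593
```

```bash
python3 - <<'E'
from meas import *
boardedge('w13')
E
```

```text
t21.33 tcp [0.5793 0.0736 0.0601] q [ 6.5  9.3 -4.1 76.2  1.5  9.5] F [-0.1  0.8 -1. ] op 0.0593
tool y [-0.999  0.052 -0.002] z [0.052 0.998 0.026] zdir yaw 87.0
tcp tray [[-1.  62.7 60.1]]
210 (72, np.float64(-99.1), np.float64(19.7), np.float64(-0.7)) (74, np.float64(-90.0), np.float64(31.2), np.float64(62.2))
210 (136, np.float64(-62.8), np.float64(29.1), np.float64(60.6)) (138, np.float64(-61.1), np.float64(27.0), np.float64(50.2))
210 at230 (234, np.float64(-9.3), np.float64(24.3), np.float64(53.4)) at180 (180, np.float64(-39.4), np.float64(25.9), np.float64(51.5))
250 (72, np.float64(-99.2), np.float64(45.4), np.float64(-1.2)) (74, np.float64(-89.9), np.float64(49.1), np.float64(63.2))
250 (134, np.float64(-63.8), np.float64(48.3), np.float64(62.5)) (136, np.float64(-62.0), np.float64(47.5), np.float64(50.0))
250 at230 (234, np.float64(-9.3), np.float64(46.4), np.float64(53.9)) at180 (180, np.float64(-39.2), np.float64(47.0), np.float64(51.2))
300 (72, np.float64(-99.1), np.float64(77.7), np.float64(0.3)) (74, np.float64(-90.0), np.float64(71.4), np.float64(62.7))
300 (134, np.float64(-63.7), np.float64(72.0), np.float64(62.5)) (136, np.float64(-62.0), np.float64(73.2), np.float64(51.0))
300 at230 (234, np.float64(-8.7), np.float64(74.1), np.float64(53.4)) at180 (180, np.float64(-38.9), np.float64(73.7), np.float64(51.0))
345 (72, np.float64(-99.3), np.float64(107.2), np.float64(-0.6)) (74, np.float64(-90.1), np.float64(91.8), np.float64(62.2))
345 (134, np.float64(-63.7), np.float64(93.6), np.float64(62.0)) (136, np.float64(-62.0), np.float64(96.3), np.float64(51.6))
345 at230 (234, np.float64(-9.0), np.float64(99.0), np.float64(54.7)) at180 (180, np.float64(-38.8), np.float64(97.9), np.float64(51.3))
```

View pics/w13.png

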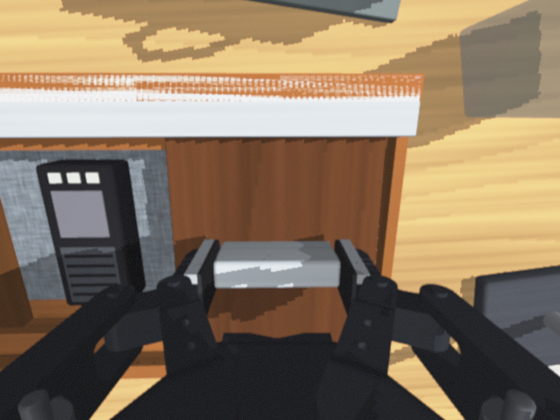

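Call:
{"method": "play_rows", "body": {
  "rows": [
    [[0.2, 0, 0], 0, 5],
    [[0.4, 0, 0], 0, 5],
    [[0.6, 0, 0], 0, 5],
    [[0.8, 0, 0], 0, 5],
    [[0.9, 0, 0], 0, 5],
    [[0.9, 0, 0], 0, 5]
  ]
}}

```text
time: 21.83
ee_pos: [0.5803, 0.074, 0.0538]
tcp_rot: [-11.3, 88.4, 75.7]
wrist_force: [-5.2, 1.0, 17.6]
opening: 0.0598
```

```bash
python3 - <<'E'
from meas import *
boardedge('w14')
E
```

```text
t21.88 tcp [0.5803 0.0739 0.0538] q [ 6.6  9.4 -4.7 75.3  1.5  9.6] F [-3.9 -0.3 17.9] op 0.0596
tool y [-0.999  0.052 -0.005] z [0.052 0.998 0.027] zdir yaw 87.0
tcp tray [[-0.  63.  53.8]]
210 (134, np.float64(-63.1), np.float64(31.0), np.float64(61.5)) (136, np.float64(-61.2), np.float64(28.3), np.float64(47.7))
210 at230 (234, np.float64(-9.0), np.float64(25.1), np.float64(48.9)) at180 (180, np.float64(-38.8), np.float64(26.8), np.float64(47.5))
250 (134, np.float64(-63.1), np.float64(49.1), np.float64(61.3)) (136, np.float64(-61.3), np.float64(48.3), np.float64(49.2))
250 at230 (234, np.float64(-8.1), np.float64(46.8), np.float64(47.5)) at180 (180, np.float64(-38.7), np.float64(47.6), np.float64(47.7))
300 (134, np.float64(-63.0), np.float64(71.9), np.float64(60.8)) (136, np.float64(-61.2), np.float64(73.3), np.float64(48.0))
300 at230 (234, np.float64(-8.1), np.float64(74.4), np.float64(48.1)) at180 (180, np.float64(-38.6), np.float64(73.7), np.float64(48.2))
345 (134, np.float64(-63.0), np.float64(92.3), np.float64(61.8)) (136, np.float64(-61.1), np.float64(96.1), np.float64(47.7))
345 at230 (234, np.float64(-7.1), np.float64(100.0), np.float64(46.6)) at180 (180, np.float64(-38.2), np.float64(97.8), np.float64(47.0))
```

Call:
{"method": "play_rows", "body": {
  "rows": [
    [[-0.3, 0, 0], 0, 5.5],
    [[-0.3, 0, 0], 0, 6.2],
    [[-0.3, 0, 0], 0, 6.8],
    [[-0.3, 0, 0], 0, 6.8],
    [[-0.5, 0, 0], 0, 6.8],
    [[-2, 0, 0], 0, 6.8],
    [[-5, 0, 0], 0, 6.8],
    [[-8, 0, 0], 0, 7.5],
    [[-11, 0, 0], 0, 8.5],
    [[-13, 0, 0], 0, 8.5],
    [[-13, 0, 0], 0, 8.5]
  ]
}}

```text
time: 22.8
ee_pos: [0.5805, 0.0705, 0.1862]
tcp_rot: [-17.8, 88.3, 69.1]
wrist_force: [0.9, 1.0, 0.2]
opening: 0.085
```

```bash
python3 - <<'E'
from meas import *
p,d,X,r,t=cam('wrist','w15')
tt=tray(X.reshape(-1,3)).reshape(X.shape)
m=(tt[...,2]>.044)&(tt[...,2]<.052)&(tt[...,0]>-.062)&(tt[...,0]<.09)&(abs(tt[...,1])<.124)
for q,s in comps(m,tt,500):
    print(rect(q),q[:,2].mean(),'slope',np.linalg.lstsq(np.c_[q[:,:2],np.ones(len(q))],q[:,2],rcond=None)[0].round(4))
p,d,X,r,t=cam('top','t2'); print(*covers(p,X),sep='\n'); print(recs(X))
p,d,X,r,t=cam('scene','s2'); print(*covers(p,X),sep='\n')
to(.388,-.320,.19,83)
E
```

```text
[  9.   46.4 152.4 141.8  89.9] 0.04790917661638174 slope [-0.0014  0.0006  0.0479]
[(array([ 388.7, -318.6,  149.9,  117. ,   -6.8]), array([387, 228,  49,  61], dtype=int32))]
[(array([ 641.2, -651.1,  106.5,    9.4,    9.7]), np.float64(0.032)), (array([ 527. , -518.3,   62.3,    5.8,  -10.4]), np.float64(0.032)), (array([ 442.5, -502.2,   55.1,   14.3,    7. ]), np.float64(0.032)), (array([ 388.9, -317.8,   60.4,   13.5,   83. ]), np.float64(0.033))]
[(array([ 5.644e+02, -4.420e+01,  6.900e+01,  4.510e+01, -5.000e-01]), np.float64(0.0301), array([300, 178,  18,  27], dtype=int32)), (array([249.7, 501.8,  96.2,  94.9,  89.8]), np.float64(0.0265), array([ 79, 293,  38,  38], dtype=int32))]
[(array([ 387.3, -322.4,  159.4,  126.8,   -6.1]), array([199, 137,  50,  39], dtype=int32))]
[(array([ 468.3, -509.7,   40. ,   12.6,  -12.7]), np.float64(0.032)), (array([ 388.9, -329.6,   44.8,   17.4,   83.1]), np.float64(0.033)), (array([ 589.8, -533.3,   34.9,   10.3,  -13.8]), np.float64(0.031)), (array([ 717.9, -637.3,   38.2,   14.1,   18.8]), np.float64(0.032))]
t22.95 tcp [0.5789 0.0704 0.1805] q [ 6.2  8.4  8.2 89.5  1.5  9.2] F [-0.4  0.   0.7] op 0.0848
tool y [-0.999  0.053 -0.002] z [0.052 0.998 0.026] zdir yaw 86.99
shift cm (tool): [ -2.03  17.01 -39.95] dist 43.5
turn: 3.99
```

View pics/w15.png

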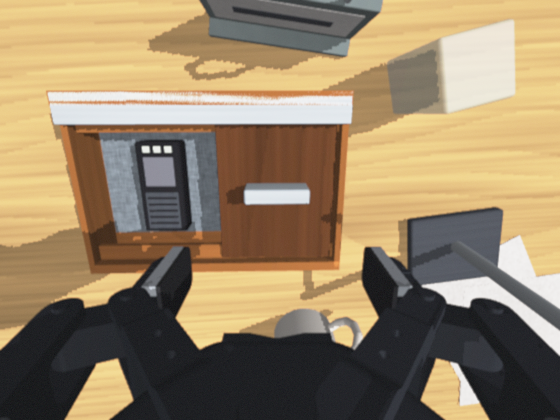

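Call:
{"method": "play_rows", "body": {
  "rows": [
    [[0, 0.8, -2], 1, 8.5],
    [[0, 2.4, -5.5], 2, 8.5],
    [[0, 4, -9.3], 3, 8.5],
    [[0, 5.6, -13], 4, 8.5],
    [[0, 7.2, -16.8], 4, 8.5],
    [[0, 8.8, -20.6], 4, 8.5],
    [[0, 10.4, -24.4], 4, 8.5],
    [[0, 12, -28.2], 4, 8.5],
    [[0, 13.6, -32], 4, 8.5],
    [[0, 15.2, -35.8], 4, 8.5],
    [[0, 16.6, -38.8], 4, 8.5],
    [[0, 17, -39.8], 4, 8.5]
  ]
}}

```text
time: 23.95
ee_pos: [0.3857, -0.3207, 0.1684]
tcp_rot: [4.4, 88.4, 87.2]
wrist_force: [0.1, 0.7, 0.2]
opening: 0.0851
```

```bash
python3 - <<'E'
from meas import *
coverw('w16')
to(.389,-.319,.011,83)
E
```

```text
rib [ 387.3 -321.3   60.    14.3   83.4] 0.0333 [244 184  61  16]
board [ 387.5 -321.2  149.9  115.3   -7. ] [217 114 113 136]
t24.00 tcp [ 0.386  -0.3206  0.1684] q [-40.4  -1.5  -3.5  88.9   1.2 -33.2] F [-0.7 -1.1 -0.5] op 0.085
tool y [-0.992  0.126  0.002] z [0.126 0.992 0.027] zdir yaw 82.77
shift cm (tool): [15.74 -0.31 -0.23] dist 15.7
turn: -0.23
```

View pics/w16.png

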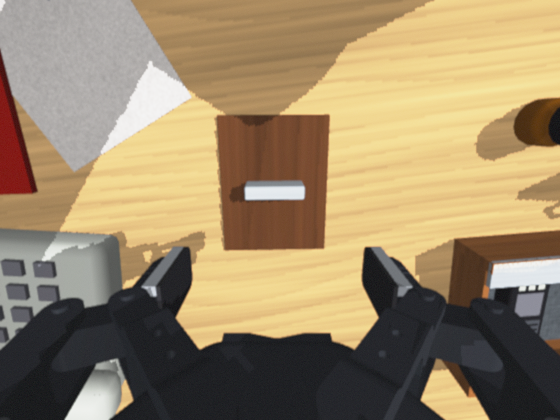

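Call:
{"method": "play_rows", "body": {
  "rows": [
    [[3, 0, -0.2], 0, 8.5],
    [[6, -0.1, -0.3], 0, 8.5],
    [[8.5, -0.2, -0.4], 0, 8.5],
    [[10.5, -0.2, -0.4], 0, 8.5],
    [[12.3, -0.2, -0.5], 0, 8.5],
    [[13.7, -0.2, -0.5], 0, 8.5],
    [[14.7, -0.2, -0.5], 0, 8.5],
    [[15.3, -0.2, -0.5], 0, 8.5],
    [[15.6, -0.2, -0.5], 0, 8.5],
    [[15.7, -0.2, -0.5], 0, 8.5],
    [[15.7, -0.2, -0.5], 0, 8.5],
    [[15.7, -0.2, -0.5], 0, 7]
  ]
}}

```text
time: 25.0
ee_pos: [0.3908, -0.3193, 0.014]
tcp_rot: [-3.4, 88.5, 79.6]
wrist_force: [-0.2, 0.3, 0.5]
opening: 0.0751
```

```bash
python3 - <<'E'
from h import *
to(.3874,-.3213,.011,83)
E
```

```text
t25.00 tcp [ 0.3908 -0.3193  0.014 ] q [-40.    1.1 -18.1  71.5   1.3 -33. ] F [-0.2  0.3  0.5] op 0.0751
tool y [-0.993  0.122 -0.002] z [0.122 0.992 0.026] zdir yaw 82.99
shift cm (tool): [ 0.29  0.31 -0.25] dist 0.5
turn: -0.01
```

Call:
{"method": "play_rows", "body": {
  "rows": [
    [[0.2, 0.3, -0.2], 0, 7],
    [[0.3, 0.3, -0.2], 0, 6.5],
    [[0.3, 0.3, -0.2], 0, 5],
    [[0.3, 0.3, -0.2], 0, 5],
    [[0.3, 0.3, -0.2], 0, 5],
    [[0.3, 0.3, -0.2], 0, 5],
    [[-1, 0.3, -0.2], 0, 5],
    [[-3, 0.3, -0.2], 0, 5],
    [[-6, 0.3, -0.2], 0, 5],
    [[-9, 0.3, -0.2], 0, 5],
    [[-12, 0.3, -0.2], 0, 5],
    [[-15, 0.3, -0.2], 0, 5]
  ]
}}

```text
time: 26.0
ee_pos: [0.3864, -0.3245, 0.1641]
tcp_rot: [-0.3, 88.5, 82.7]
wrist_force: [0.6, -0.6, -1.6]
opening: 0.0591
```

```bash
python3 - <<'E'
from meas import *
p,d,X,r,t=cam('wrist','w17')
o,R=st()
for u,v in ((277,100),(277,110),(277,120),(277,140),(277,170),(277,270),(220,160),(340,160)): print(u,v,np.round(R.T@(X[v,u]-o['ee_pos'])*1000,1))
w=np.array([.018,-.059]); W=T0+TR@w; print(W)
to(W[0],W[1],.16,87)
E
```

```text
t26.05 tcp [ 0.3878 -0.3258  0.1703] q [-40.8  -1.4  -3.2  88.6   1.3 -33.8] F [-1.   0.4  3.3] op 0.0594
tool y [-0.993  0.122 -0.007] z [0.122 0.992 0.023] zdir yaw 83.0
277 100 [169.4  88.6   0.5]
277 110 [ 9.8 75.1 -0.5]
277 120 [ 8.1 70.4 -0.5]
277 140 [ 9.8 60.8 -0.5]
277 170 [11.5 45.5 -0.5]
277 270 [-17.4   4.   -0.7]
220 160 [  9.   51.  -29.3]
340 160 [11.7 50.6 31.9]
[ 0.59188751 -0.04886119]
t26.05 tcp [ 0.3878 -0.3258  0.1703] q [-40.8  -1.4  -3.2  88.6   1.3 -33.8] F [-1.   0.4  3.3] op 0.0594
tool y [-0.993  0.122 -0.007] z [0.122 0.992 0.023] zdir yaw 83.0
shift cm (tool): [  1.82 -16.87  29.94] dist 34.4
turn: -4.0
```

View pics/w17.png

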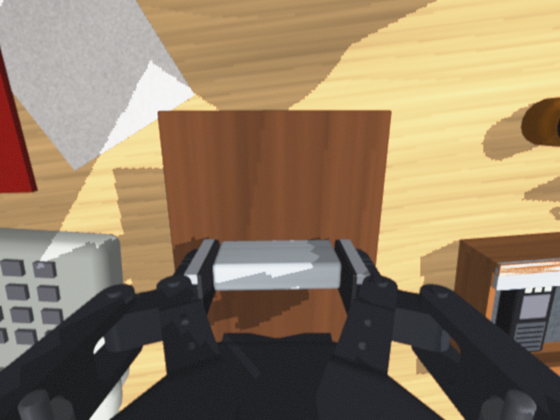

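Call:
{"method": "play_rows", "body": {
  "rows": [
    [[0, -1, 1.8], -1, 5],
    [[0, -2.6, 4.6], -2, 5],
    [[0, -4.4, 7.8], -3, 5],
    [[0, -6.2, 11], -4, 5],
    [[0, -8, 14.2], -4, 5],
    [[0, -9.8, 17.4], -4, 5],
    [[0, -11.6, 20.6], -4, 5],
    [[0, -13.4, 23.8], -4, 5],
    [[0, -15, 26.6], -4, 5],
    [[0, -16.2, 28.7], -4, 5],
    [[0, -16.8, 29.8], -4, 5],
    [[0, -16.8, 29.8], -4, 5]
  ]
}}

```text
time: 27.05
ee_pos: [0.5907, -0.0474, 0.17]
tcp_rot: [-3.1, 88.5, 84.0]
wrist_force: [-0.2, -0.2, -1.4]
opening: 0.0594
```

```bash
python3 - <<'E'
from meas import *
W=T0+TR@np.array([.017,-.060]); to(W[0],W[1],.085,87)
boardedge('w18')
E
```

```text
t27.05 tcp [ 0.5907 -0.0474  0.17  ] q [-5.3 10.   8.8 88.8  1.5 -2.5] F [-0.2 -0.2 -1.4] op 0.0594
tool y [-0.999  0.05  -0.001] z [0.05  0.998 0.027] zdir yaw 87.15
shift cm (tool): [ 8.49 -0.02 -0.47] dist 8.5
turn: 0.15
t27.10 tcp [ 0.5898 -0.0487  0.1702] q [-5.4  9.9  8.8 88.8  1.5 -2.5] F [-0.5  0.3 -1.6] op 0.0595
tool y [-0.999  0.051 -0.001] z [0.051 0.998 0.026] zdir yaw 87.09
tcp tray [[ 15.9 -58.9 170.2]]
210 (104, np.float64(-63.2), np.float64(-111.1), np.float64(61.3)) (106, np.float64(-62.2), np.float64(-114.8), np.float64(42.2))
210 (108, np.float64(-60.5), np.float64(-114.6), np.float64(43.7)) (110, np.float64(-56.8), np.float64(-91.6), np.float64(164.7))
210 at230 (234, np.float64(7.9), np.float64(-95.6), np.float64(164.8)) at180 (180, np.float64(-22.2), np.float64(-93.7), np.float64(165.0))
250 (104, np.float64(-63.3), np.float64(-78.3), np.float64(62.4)) (106, np.float64(-62.3), np.float64(-79.6), np.float64(41.2))
250 (108, np.float64(-60.6), np.float64(-79.6), np.float64(42.2)) (110, np.float64(-56.9), np.float64(-72.3), np.float64(165.1))
250 at230 (234, np.fl
[... 206 characters left out ...]
5), np.float64(-35.0), np.float64(41.4))
300 (108, np.float64(-60.7), np.float64(-35.1), np.float64(42.5)) (110, np.float64(-57.0), np.float64(-47.8), np.float64(164.4))
300 at230 (234, np.float64(8.5), np.float64(-46.2), np.float64(164.6)) at180 (180, np.float64(-22.1), np.float64(-47.1), np.float64(165.4))
345 (104, np.float64(-63.6), np.float64(0.4), np.float64(61.0)) (106, np.float64(-62.4), np.float64(4.0), np.float64(47.4))
345 (108, np.float64(-60.7), np.float64(4.0), np.float64(47.9)) (110, np.float64(-57.0), np.float64(-25.9), np.float64(165.3))
345 at230 (234, np.float64(8.4), np.float64(-21.5), np.float64(165.5)) at180 (180, np.float64(-22.0), np.float64(-23.4), np.float64(165.0))
```

View pics/w18.png

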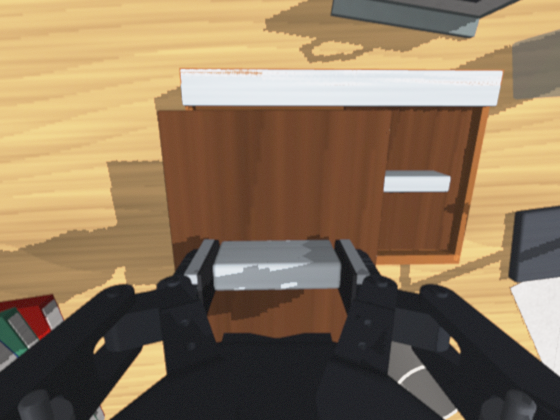

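Call:
{"method": "play_rows", "body": {
  "rows": [
    [[2, 0, -0.2], 0.1, 5],
    [[4, 0, -0.3], 0.1, 5],
    [[6, 0, -0.4], 0.1, 5],
    [[7.5, 0, -0.4], 0.1, 5],
    [[8.5, 0, -0.4], 0.1, 5],
    [[9, 0, -0.4], 0.1, 5],
    [[9.2, 0, -0.4], 0.1, 5],
    [[9.2, 0, -0.4], 0.1, 5]
  ]
}}

```text
time: 27.77
ee_pos: [0.5897, -0.0515, 0.0794]
tcp_rot: [-5.8, 88.5, 81.1]
wrist_force: [-0.2, 0.1, -1.1]
opening: 0.0598
```

```bash
python3 - <<'E'
from meas import *
boardedge('w19')
E
```

```text
t27.82 tcp [ 0.5901 -0.0513  0.0799] q [-5.7 10.3 -0.8 78.8  1.5 -2.6] F [ 0.8  0.4 -2.5] op 0.0595
tool y [-0.999  0.055 -0.003] z [0.054 0.998 0.026] zdir yaw 86.88
tcp tray [[ 16.3 -61.6  79.9]]
210 (100, np.float64(-62.9), np.float64(-97.6), np.float64(60.8)) (102, np.float64(-62.7), np.float64(-101.2), np.float64(42.1))
210 (108, np.float64(-59.3), np.float64(-101.5), np.float64(41.7)) (110, np.float64(-57.7), np.float64(-95.3), np.float64(74.6))
210 at230 (234, np.float64(6.6), np.float64(-99.4), np.float64(75.4)) at180 (180, np.float64(-23.2), np.float64(-97.5), np.float64(74.8))
250 (100, np.float64(-62.8), np.float64(-76.6), np.float64(61.3)) (102, np.float64(-62.6), np.float64(-77.8), np.float64(41.8))
250 (108, np.float64(-59.3), np.float64(-77.9), np.float64(42.8)) (110, np.float64(-57.6), np.float64(-76.0), np.float64(74.2))
250 at230 (234, np.float64(7.7), np.float64(-77.9), np.float64(73.4)) at180 (180, np.float64(-22.8), np.float64(-77.0), np.float64(74.1))
300 (100, np.float64(-62.8), np.float64(-50.4), np.float64(61.4)) (102, np.float64(-62.6), np.float64(-48.3), np.float64(41.4))
300 (108, np.float64(-59.2), np.float64(-48.2), np.float64(41.4)) (110, np.float64(-57.6), np.float64(-51.7), np.float64(74.6))
300 at230 (234, np.float64(7.7), np.float64(-50.4), np.float64(74.5)) at180 (180, np.float64(-22.7), np.float64(-51.0), np.float64(74.4))
345 (100, np.float64(-62.7), np.float64(-26.8), np.float64(62.3)) (102, np.float64(-62.6), np.float64(-21.4), np.float64(41.2))
345 (108, np.float64(-59.2), np.float64(-21.2), np.float64(41.2)) (110, np.float64(-57.5), np.float64(-29.4), np.float64(73.8))
345 at230 (234, np.float64(7.8), np.float64(-25.6), np.float64(75.0)) at180 (180, np.float64(-22.7), np.float64(-27.6), np.float64(75.4))
```

View pics/w19.png

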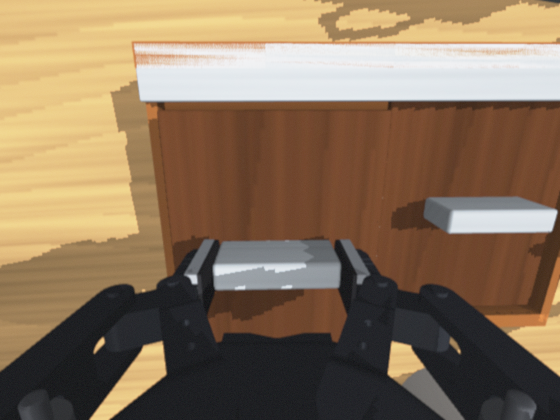

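Call:
{"method": "play_rows", "body": {
  "rows": [
    [[0.3, 0, 0], 0, 5],
    [[0.6, 0, 0], 0, 5],
    [[0.9, 0, 0], 0, 5],
    [[1.2, 0, 0], 0, 5],
    [[1.4, 0, 0], 0, 5],
    [[1.6, 0, 0], 0, 5],
    [[1.8, 0, 0], 0, 5],
    [[1.9, 0, 0], 0, 5],
    [[1.9, 0, 0], 0, 5]
  ]
}}

```text
time: 28.57
ee_pos: [0.5898, -0.0504, 0.0602]
tcp_rot: [-5.0, 88.5, 81.9]
wrist_force: [-3.6, 1.4, 2.6]
opening: 0.0592
```

```bash
python3 - <<'E'
from meas import *
boardedge('w20')
E
```

```text
t28.62 tcp [ 0.5899 -0.0505  0.0603] q [-5.6 10.7 -2.5 76.7  1.5 -2.5] F [-2.  -0.1  1.7] op 0.0593
tool y [-0.999  0.054 -0.003] z [0.054 0.998 0.026] zdir yaw 86.9
tcp tray [[ 16.1 -60.7  60.3]]
210 (98, np.float64(-62.9), np.float64(-93.0), np.float64(60.1)) (100, np.float64(-62.9), np.float64(-96.6), np.float64(41.4))
210 (112, np.float64(-56.9), np.float64(-97.0), np.float64(41.7)) (114, np.float64(-55.8), np.float64(-95.4), np.float64(50.2))
210 at230 (234, np.float64(7.0), np.float64(-98.6), np.float64(55.2)) at180 (180, np.float64(-22.6), np.float64(-97.1), np.float64(52.9))
250 (98, np.float64(-62.8), np.float64(-74.5), np.float64(62.0)) (100, np.float64(-62.9), np.float64(-75.7), np.float64(42.2))
250 (112, np.float64(-56.8), np.float64(-75.9), np.float64(41.5)) (114, np.float64(-55.8), np.float64(-75.4), np.float64(50.1))
250 at230 (234, np.float64(7.6), np.float64(-76.9), np.float64(54.4)) at180 (180, np.float64(-22.4), np.float64(-76.1), np.float64(52.9))
300 (98, np.float64(-62.8), np.float64(-51.4), np.float64(61.2)) (100, np.float64(-62.9), np.float64(-49.4), np.float64(41.6))
300 (112, np.float64(-56.8), np.float64(-49.3), np.float64(42.6)) (114, np.float64(-55.7), np.float64(-50.1), np.float64(50.4))
300 at230 (234, np.float64(7.7), np.float64(-49.3), np.float64(55.1)) at180 (180, np.float64(-22.1), np.float64(-49.7), np.float64(52.5))
345 (98, np.float64(-62.8), np.float64(-30.4), np.float64(60.9)) (100, np.float64(-62.8), np.float64(-25.5), np.float64(41.9))
345 (112, np.float64(-56.8), np.float64(-24.9), np.float64(40.9)) (114, np.float64(-55.7), np.float64(-27.4), np.float64(50.9))
345 at230 (234, np.float64(8.5), np.float64(-24.1), np.float64(54.2)) at180 (180, np.float64(-22.3), np.float64(-26.1), np.float64(54.1))
```

View pics/w20.png

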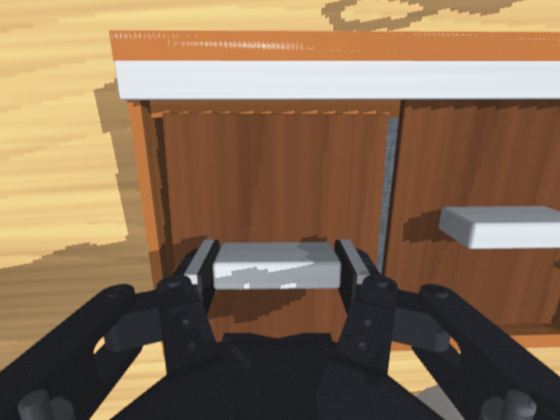

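Call:
{"method": "play_rows", "body": {
  "rows": [
    [[0.1, 0.2, 0], 0, 5],
    [[0.1, 0.5, 0], 0, 5],
    [[0.1, 0.8, 0], 0, 5],
    [[0.1, 1.1, 0], 0, 5],
    [[0.1, 1.4, 0], 0, 5],
    [[0.1, 1.7, 0], 0, 5],
    [[0.1, 1.7, 0], 0, 5],
    [[0.1, 1.7, 0], 0, 5],
    [[0.3, 1.7, 0], 0, 5],
    [[0.5, 1.7, 0], 0, 5],
    [[0.7, 1.7, 0], 0, 5],
    [[0.8, 1.7, 0], 0, 5]
  ]
}}

```text
time: 29.62
ee_pos: [0.5735, -0.0493, 0.0526]
tcp_rot: [-8.1, 88.5, 78.8]
wrist_force: [-0.5, 1.5, 11.1]
opening: 0.0597
```

```bash
python3 - <<'E'
from meas import *
boardedge('w21')
E
```

```text
t29.67 tcp [ 0.5736 -0.0493  0.0528] q [-5.7  8.6 -5.7 75.5  1.5 -2.6] F [1.5 0.2 4.4] op 0.0594
tool y [-0.999  0.054 -0.004] z [0.054 0.998 0.026] zdir yaw 86.91
tcp tray [[ -0.3 -60.4  52.8]]
210 (134, np.float64(-63.6), np.float64(-91.8), np.float64(63.0)) (136, np.float64(-61.7), np.float64(-94.8), np.float64(48.1))
210 at230 (234, np.float64(-8.9), np.float64(-98.5), np.float64(46.6)) at180 (180, np.float64(-39.3), np.float64(-96.4), np.float64(47.3))
250 (134, np.float64(-63.5), np.float64(-74.2), np.float64(62.2)) (136, np.float64(-61.6), np.float64(-75.1), np.float64(48.3))
250 at230 (234, np.float64(-9.5), np.float64(-76.5), np.float64(48.8)) at180 (180, np.float64(-39.2), np.float64(-75.7), np.float64(47.6))
300 (134, np.float64(-63.3), np.float64(-51.7), np.float64(61.3)) (136, np.float64(-61.5), np.float64(-50.2), np.float64(48.3))
300 at230 (234, np.float64(-8.9), np.float64(-49.2), np.float64(48.3)) at180 (180, np.float64(-39.1), np.float64(-49.7), np.float64(47.9))
345 (134, np.float64(-63.3), np.float64(-31.3), np.float64(62.0)) (136, np.float64(-61.5), np.float64(-28.1), np.float64(49.7))
345 at230 (234, np.float64(-8.6), np.float64(-24.3), np.float64(48.3)) at180 (180, np.float64(-39.1), np.float64(-26.5), np.float64(48.9))
```

View pics/w21.png

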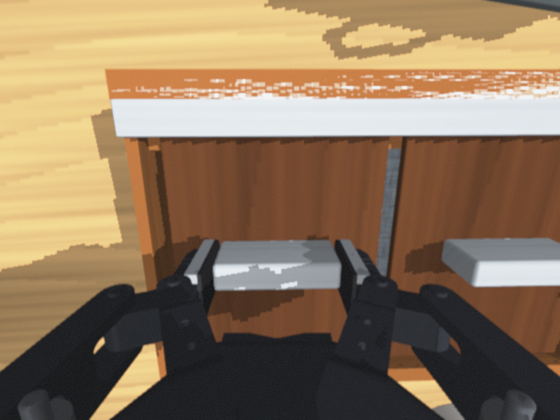

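Seated flat, hooked at the lip (row 135), with a grey gap to cover A at column 392. Press a little, release and rise.

Call:
{"method": "play_rows", "body": {
  "rows": [
    [[0.2, 0, 0], 0, 5],
    [[0.2, 0, 0], 0, 5],
    [[-0.1, 0, 0], 0, 5.5],
    [[-0.1, 0, 0], 0, 6.2],
    [[-0.1, 0, 0], 0, 6.8],
    [[-0.1, 0, 0], 0, 6.8],
    [[-0.5, 0, 0], 0, 6.8],
    [[-2, 0, 0], 0, 6.8],
    [[-5, 0, 0], 0, 6.8],
    [[-8, 0, 0], 0, 7.5],
    [[-11, 0, 0], 0, 8.5],
    [[-13, 0, 0], 0, 8.5]
  ]
}}

```text
time: 30.67
ee_pos: [0.5728, -0.0529, 0.1851]
tcp_rot: [-10.3, 88.5, 76.6]
wrist_force: [0.1, 0.4, 0.7]
opening: 0.085
```

```bash
python3 - <<'E'
from meas import *
p,d,X,r,t=cam('wrist','w22')
tt=tray(X.reshape(-1,3)).reshape(X.shape)
for lo,hi in ((6,118),(-117,-6)):
    m=(tt[...,2]>.040)&(tt[...,2]<.056)&(tt[...,0]>-.06)&(tt[...,0]<.07)&(tt[...,1]*1000>lo)&(tt[...,1]*1000<hi)
    q=tt[m];print(len(q),q[:,2].mean(),'slope',np.linalg.lstsq(np.c_[q[:,:2],np.ones(len(q))],q[:,2],rcond=None)[0].round(4))
m=(tt[...,2]>.07)&(tt[...,2]<.082)&(abs(tt[...,0])<.05)
for q,s in comps(m,tt,60): print('rib',rect(q))
out={}
for n in('scene',):
    p,d,X,ray,t=cam(n,'s3'); Z=X[...,2]
    m=(X[...,0]>.35)&(X[...,0]<.5)&(X[...,1]>0)&(X[...,1]<.2)&(Z>.05)&(Z<.095)
    print('sign',rect(X[m]))
    q=X[(X[...,0]>.35)&(X[...,0]<.5)&(X[...,1]>0.05)&(X[...,1]<.15)&(Z>.142)&(Z<.16)]; print('bail top',q.mean(0),q[:,2].max())
E
```

```text
12141 0.04804241885463847 slope [-0.0015  0.0003  0.048 ]
12650 0.04793173344334616 slope [-0.0017  0.0005  0.048 ]
rib [ 0.7 60.6 60.3 14.5 89.8]
rib [  0.3 -62.8  59.4  14.7 -89.8]
sign [463.5  79.3 146.3  93.4  81.8]
bail top [0.42946132 0.10907149 0.14661749] 0.15139061368991835
```

View pics/w22.png

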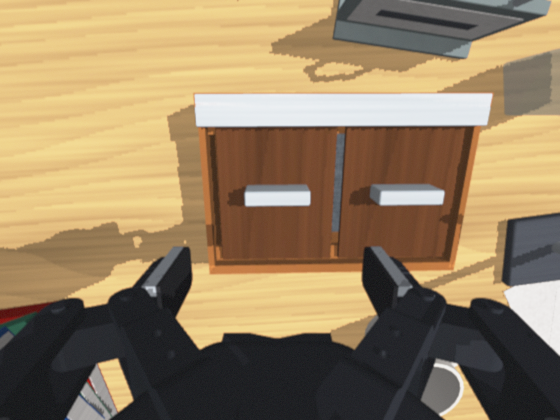

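```bash
python3 - <<'E'
from meas import *
to(.4166,.0327,.19,169.6)
E
```

```text
t30.77 tcp [ 0.5738 -0.053   0.1862] q [-6.   7.5  7.8 89.9  1.5 -2.9] F [-0.4 -0.7  0. ] op 0.0852
tool y [-0.998  0.054 -0.008] z [0.054 0.998 0.026] zdir yaw 86.89
shift cm (tool): [-0.31 16.16  7.71] dist 17.9
turn: -82.71
```

Call:
{"method": "play_rows", "body": {
  "rows": [
    [[-0.3, 1.4, 0.6], -7, 8.5],
    [[-0.3, 2.8, 1.3], -14, 8.5],
    [[-0.3, 4.2, 2], -21, 8.5],
    [[-0.3, 5.6, 2.7], -28, 8.5],
    [[-0.3, 7, 3.3], -35, 8.5],
    [[-0.3, 8.4, 4], -42, 8.5],
    [[-0.3, 9.8, 4.7], -49, 8.5],
    [[-0.3, 11.2, 5.3], -56, 8.5],
    [[-0.3, 12.6, 6], -63, 8.5],
    [[-0.3, 14, 6.7], -70, 8.5],
    [[-0.3, 15.4, 7.3], -77, 8.5],
    [[-0.3, 16.2, 7.7], -82.7, 8.5]
  ]
}}

```text
time: 31.77
ee_pos: [0.4134, 0.0333, 0.186]
tcp_rot: [-85.7, 88.5, 84.3]
wrist_force: [0.6, 0.4, 0.1]
opening: 0.0853
```

```bash
python3 - <<'E'
from meas import *
for n,s in(('wrist','w23'),('scene','s4')):
    p,d,X,ray,t=cam(n,s); Z=X[...,2]
    m=(X[...,0]>.38)&(X[...,0]<.47)&(X[...,1]>-.0)&(X[...,1]<.19)&(Z>.083)&(Z<.095)
    for q,ss in comps(m,X,20): print(n,'top edge',rect(q),q[:,2].mean().round(4),ss[:4])
to(.4166,.0327,.06,169.6)
E
```

```text
wrist top edge [424.2  85.7 139.2   9.4  79.6] 0.09 [269 180  12 139]
scene top edge [423.9  87.5 139.   16.1  79.4] 0.0894 [301 195  35  33]
t31.87 tcp [0.4139 0.0332 0.1863] q [  3.6 -14.4 -13.   91.1   1.5 -76.2] F [-0.   0.1 -0.8] op 0.0851
tool y [-0.178 -0.984 -0.027] z [-0.984  0.178  0.001] zdir yaw 169.74
shift cm (tool): [12.63  0.34 -0.29] dist 12.6
turn: 0.14
```

View pics/w23.png

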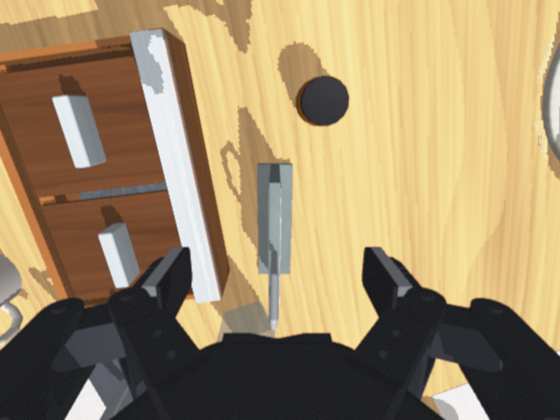

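View pics/s4.png

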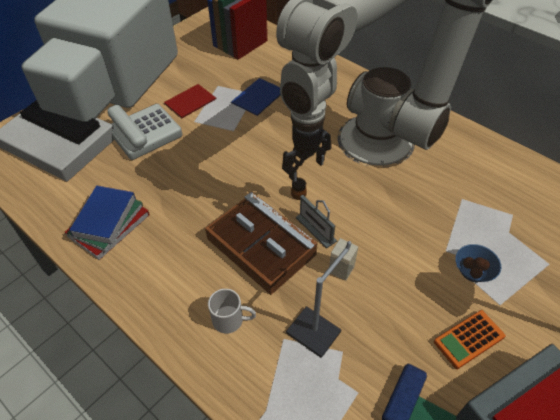

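Call:
{"method": "play_rows", "body": {
  "rows": [
    [[2.5, 0.2, 0], 0.1, 8.5],
    [[5, 0.3, 0], 0.1, 8.5],
    [[7.5, 0.4, 0], 0.1, 8.5],
    [[9.5, 0.4, 0], 0.1, 8.5],
    [[11, 0.4, 0], 0.1, 8.5],
    [[12, 0.4, 0], 0.1, 8.5],
    [[12.5, 0.4, 0], 0.1, 8.5],
    [[12.6, 0.4, 0], 0.1, 8.5],
    [[12.6, 0.4, 0], 0.1, 7],
    [[12.6, 0.4, 0], 0.1, 5],
    [[12.6, 0.4, 0], 0.1, 3.5]
  ],
  "squeeze": 40
}}

```text
time: 32.78
ee_pos: [0.4152, 0.0322, 0.0615]
tcp_rot: [-90.6, 88.5, 78.9]
wrist_force: [0.7, -0.7, -0.7]
opening: 0.0508
```

```bash
python3 - <<'E'
from meas import *
p,d,X,ray,t=cam('wrist','w24')
to(.4143,.0321,.06,169.6)
E
```

```text
t32.83 tcp [0.4151 0.0322 0.0614] q [  3.4 -13.9 -26.4  77.1   1.5 -76.1] F [-0.1  0.2  0.5] op 0.0436
tool y [-0.183 -0.983 -0.027] z [-0.983  0.183 -0.   ] zdir yaw 169.48
shift cm (tool): [0.14 0.03 0.08] dist 0.2
turn: -0.12
```

View pics/w24.png

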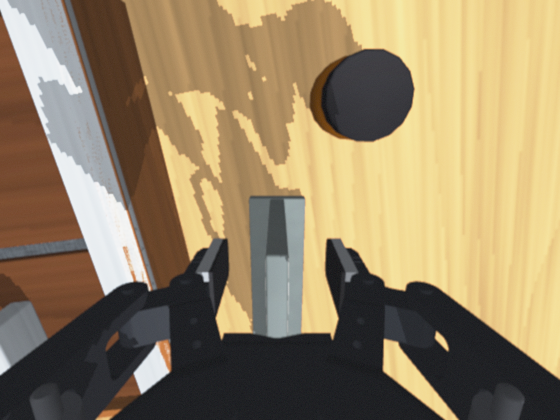

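Call:
{"method": "play_rows", "body": {
  "rows": [
    [[0, 0, 0.05], 0, 2.5],
    [[0, 0, 0.05], 0, 2],
    [[0, 0, 0.05], 0, 1.6],
    [[0, 0, 0.05], 0, 1.3],
    [[0, 0, 0.05], 0, 0.8],
    [[0, 0, 0.05], 0, 0.5],
    [[0, 0, 0.05], 0, 0.5],
    [[0, 0, 0.05], 0, 0.5]
  ],
  "squeeze": 90
}}

```text
time: 33.5
ee_pos: [0.4142, 0.0322, 0.0607]
tcp_rot: [-88.4, 88.5, 81.1]
wrist_force: [0.3, 0.1, 1.3]
opening: 0.0087
```

```bash
cat >> meas.py <<'E'
def sign_scene(save,x0=.35,x1=.75,y0=-.02,y1=.36):
    p,d,X,ray,t=cam('scene',save); return p,X
E
python3 - <<'E'
from meas import *
o,R=st()
bail=np.array([.4242,.0862,.145])+np.array([.18,.983,0])*.02*1
print('bail rel tool',R.T@(bail-o['ee_pos']))
print('sign yaw vs zdir')
E
```

```text
t33.50 tcp [0.4142 0.0322 0.0607] q [  3.4 -13.9 -26.5  77.1   1.5 -76.1] F [0.3 0.1 1.3] op 0.0087
tool y [-0.182 -0.983 -0.026] z [-0.983  0.182  0.001] zdir yaw 169.49
bail rel tool [-0.0822699  -0.07710143  0.00014387]
sign yaw vs zdir
```

Call:
{"method": "play_rows", "body": {
  "rows": [
    [[-0.3, 0, 0], 0, 0.5],
    [[-1, 0, 0], 0, 0.5],
    [[-2, 0, 0], 0, 0.5],
    [[-3.5, 0, 0], 0, 0.5],
    [[-5, 0, 0], 0, 0.5],
    [[-7, 0, 0], 0, 0.5],
    [[-9, 0, 0], 0, 0.5],
    [[-11, 0, 0], 0, 0.5],
    [[-12.3, 0, 0], 0, 0.5],
    [[-13, 0, 0], 0, 0.5],
    [[-13, 0, 0], 0, 0.5],
    [[-13, 0, 0], 0, 0.5]
  ]
}}

```text
time: 34.5
ee_pos: [0.4136, 0.0288, 0.1905]
tcp_rot: [-87.7, 88.5, 81.8]
wrist_force: [-1.6, 0.0, -2.8]
opening: 0.0083
```

```bash
python3 - <<'E'
from meas import *
o,R=st()
for n in('top','scene'):
    p,d,X,ray,t=cam(n,n+'5'); Z=X[...,2]
    box=lambda a,b,c,e,z0,z1:(X[...,0]>a)&(X[...,0]<b)&(X[...,1]>c)&(X[...,1]<e)&(Z>z0)&(Z<z1)
    q=X[box(.575,.655,.25,.32,.238,.252)]; k=np.polyfit(q[:,0],q[:,1],1); print(n,'arm yaw',np.degrees(np.arctan(k[0])).round(2),'y at .62',np.polyval(k,.62).round(4),len(q),q[:,2].max().round(4))
    q=X[box(.53,.60,.25,.32,.23,.28)]; print(' tip minx',q[:,0].min().round(4), q[q[:,2].argmax()].round(4))
    q=X[box(.64,.72,.25,.33,.225,.26)]; print(' post', np.round([q[:,0].max(),q[:,1].min(),q[:,1].max()],4))
    m=box(.58,.75,.21,.37,.002,.03)&(p.max(-1)<90)
    for q,s in comps(m,X,200): print(' base',rect(q),q[:,2].mean().round(4))
    q=X[box(.35,.5,.05,.2,.2,.4)]
    q=X[box(.38,.46,.0,.18,.2,.25)]
    m=box(.37,.48,-.02,.2,.12,.30)
    for q,s in comps(m,X,30):
        print(' held',len(q),q.min(0).round(3),q.max(0).round(3),rect(q))
        rel=(q-o['ee_pos'])@R; i=rel[:,0].argmin(); print('  highest',rel[i].round(4))
E
```

```text
t34.50 tcp [0.4136 0.0288 0.1905] q [  3.  -14.5 -12.6  91.6   1.5 -76.5] F [-1.6  0.  -2.8] op 0.0083
tool y [-0.182 -0.983 -0.026] z [-0.983  0.182  0.001] zdir yaw 169.49
top arm yaw 4.65 y at .62 0.2841 176 0.2511
 tip minx 0.5555 [0.5575 0.2812 0.2641]
 post [0.6809 0.2816 0.296 ]
 base [678.8 288.9 109.   88.2 -85.2] 0.0149
 held 206 [0.414 0.119 0.134] [0.454 0.156 0.274] [433.5 136.8  39.6  37.1  -9.3]
  highest [-0.0809 -0.0935  0.0007]
scene arm yaw 4.49 y at .62 0.284 143 0.2503
 tip minx 0.5554 [0.5607 0.2789 0.2616]
 post [0.6825 0.2806 0.2952]
 base [680.5 285.7 114.8  91.8 -85.3] 0.0144
 held 1845 [0.37  0.004 0.126] [0.477 0.157 0.3  ] [443.9  77.2 143.2 109.3  67.1]
  highest [-0.1094 -0.008  -0.0243]
```

View pics/scene5.png

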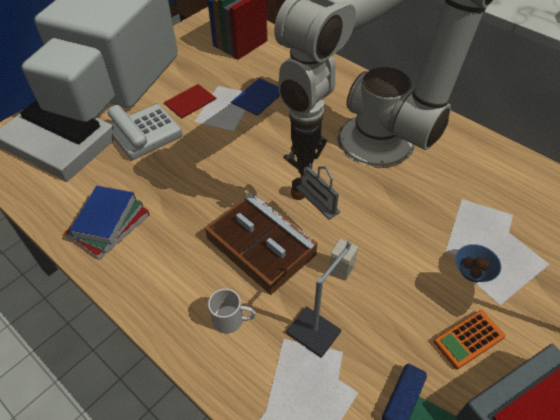

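View pics/top5.png

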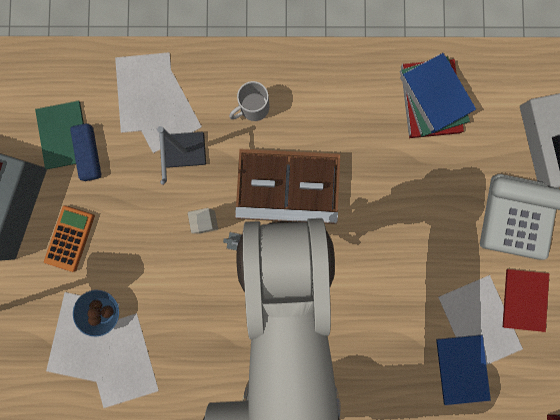

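```bash
cat >> meas.py <<'E'
S0=np.array([.675,.2885]); sa=np.radians(4.6)
def stand(P):
    P=np.atleast_2d(P); c,s=np.cos(sa),np.sin(sa); D=P[:,:2]-S0
    return np.c_[D[:,0]*c+D[:,1]*s,-D[:,0]*s+D[:,1]*c,P[:,2]]
def held(save):
    o,R=st(); p,d,X,ray,t=cam('scene',save)
    rel=((X-o['ee_pos'])@R)  # tool coords
    m=(abs(rel[...,2])<.02)&(rel[...,1]<-.03)&(rel[...,1]>-.16)&(rel[...,0]<.1)&(rel[...,0]>-.12)
    q=rel[m]*1000
    print('n',len(q))
    # plate top edge: points with |z|<8: lines; bail: x< -50
    b=q[q[:,0]<-45]; 
    if len(b): 
        i=np.argsort(b[:,0])[:5]; print('bail top outer (tool mm)',b[i].mean(0).round(1)); print('bail y range',b[:,1].min().round(1),b[:,1].max().round(1),'mean z',b[:,2].mean().round(1))
    f=q[(abs(q[:,2])<9)&(q[:,0]>-45)]
    # top edge per tool y bin
    ys=np.arange(-125,-40,10); 
    e=[(y,f[abs(f[:,1]-y)<4,0].min()) for y in ys if (abs(f[:,1]-y)<4).sum()>2]; print('top edge',np.round(e,1).tolist())
    e=[(y,f[abs(f[:,1]-y)<4,0].max()) for y in ys if (abs(f[:,1]-y)<4).sum()>2]; print('bottom',np.round(e,1).tolist())
    return p
E
python3 - <<'E'
from meas import *
p=held('s6')
cv2.imwrite('pics/s6z.png',cv2.resize(p[130:290,260:400],None,fx=4,fy=3.5,interpolation=cv2.INTER_CUBIC))
E
```

```text
t34.60 tcp [0.4132 0.0288 0.1896] q [  3.  -14.5 -12.7  91.5   1.5 -76.5] F [-0.1 -1.  -2.3] op 0.0083
tool y [-0.182 -0.983 -0.026] z [-0.983  0.182  0.002] zdir yaw 169.49
n 950
bail top outer (tool mm) [-87.2 -80.    0.1]
bail y range -105.2 -50.9 mean z -0.5
top edge [[-125.0, -29.0], [-115.0, -29.6], [-105.0, -42.6], [-95.0, -30.8], [-85.0, -28.6], [-75.0, -28.9], [-65.0, -29.8], [-55.0, -42.7], [-45.0, -29.7]]
bottom [[-125.0, 61.7], [-115.0, 60.8], [-105.0, 56.7], [-95.0, 57.1], [-85.0, 58.7], [-75.0, 56.1], [-65.0, 55.5], [-55.0, 57.4], [-45.0, 56.1]]
```

View pics/s6z.png

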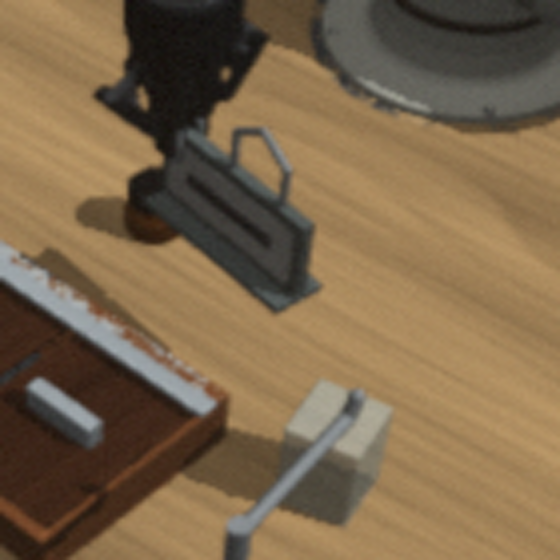

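```bash
python3 - <<'E'
from meas import *
to(.5315,.2017,.191,184.6)
E
```

```text
t34.65 tcp [0.4132 0.0288 0.1896] q [  3.  -14.5 -12.7  91.6   1.5 -76.5] F [ 0.6 -0.2 -2.1] op 0.0086
tool y [-0.182 -0.983 -0.026] z [-0.983  0.182  0.003] zdir yaw 169.5
shift cm (tool): [  0.33 -19.15  -8.48] dist 20.9
turn: -15.1
```

Call:
{"method": "play_rows", "body": {
  "rows": [
    [[0, -0.6, -0.3], -1, 0.5],
    [[0, -1.8, -0.8], -3, 0.5],
    [[0, -3.6, -1.6], -5, 0.5],
    [[0.1, -5.6, -2.5], -7, 0.5],
    [[0.1, -7.6, -3.4], -9, 0.5],
    [[0.2, -9.6, -4.3], -11, 0.5],
    [[0.2, -11.6, -5.1], -13, 0.5],
    [[0.3, -13.6, -6], -14.5, 0.5],
    [[0.3, -15.6, -6.9], -15.1, 0.5],
    [[0.3, -17.3, -7.7], -15.1, 0.5],
    [[0.3, -18.5, -8.2], -15.1, 0.5],
    [[0.3, -19, -8.4], -15.1, 0.5]
  ]
}}

```text
time: 35.65
ee_pos: [0.5316, 0.2028, 0.1913]
tcp_rot: [-100.5, 88.5, 84.3]
wrist_force: [0.0, 0.0, -2.9]
opening: 0.0087
```

Call:
{"method": "play_rows", "body": {
  "rows": [
    [[0, -0.05, 0], 0, 0.5],
    [[0, -0.1, 0], 0, 0.5],
    [[0, -0.1, 0], 0, 0.5],
    [[0, -0.1, 0], 0, 0.5]
  ]
}}

```text
time: 35.98
ee_pos: [0.5305, 0.2009, 0.1927]
tcp_rot: [-103.2, 88.5, 81.4]
wrist_force: [-0.5, 0.3, -2.1]
opening: 0.0085
```

```bash
python3 - <<'E'
from meas import *
p=held('s7')
o=bot.get_obs();R=rpy(o['tcp_rot'])
b=o['ee_pos']+R@np.array([-.0815,-.0775,0]); print('bail stand',stand(b)*1000)
to(.5315+.0847,.2017+.0068,.191,184.6)
cv2.imwrite('pics/s7z.png',cv2.resize(p[150:350,240:420],None,fx=4,fy=3,interpolation=cv2.INTER_CUBIC))
E
```

```text
t35.98 tcp [0.5305 0.2009 0.1927] q [ 20.1   6.    6.8  90.2   1.3 -74.5] F [-0.5  0.3 -2.1] op 0.0085
tool y [ 0.08  -0.996 -0.026] z [-0.997 -0.08  -0.006] zdir yaw -175.43
n 1133
bail top outer (tool mm) [-88.7 -80.2  -0.7]
bail y range -104.4 -52.2 mean z -0.6
top edge [[-125.0, -28.6], [-115.0, -28.8], [-105.0, -44.0], [-95.0, -43.6], [-85.0, -31.5], [-75.0, -29.9], [-65.0, -31.2], [-55.0, -44.0], [-45.0, -29.8]]
bottom [[-125.0, 57.7], [-115.0, 58.9], [-105.0, 57.0], [-95.0, 57.0], [-85.0, 55.9], [-75.0, 57.6], [-65.0, 59.2], [-55.0, 55.0], [-45.0, 40.4]]
bail stand [[-151.48053276   -0.40360555  276.28737584]]
t36.03 tcp [0.5306 0.2009 0.1928] q [ 20.1   5.9   6.8  90.1   1.3 -74.5] F [-0.2  0.1 -2.3] op 0.0082
tool y [ 0.08  -0.996 -0.026] z [-0.997 -0.08  -0.006] zdir yaw -175.44
shift cm (tool): [ 0.24 -0.07 -8.6 ] dist 8.6
turn: -0.04
```

View pics/s7z.png

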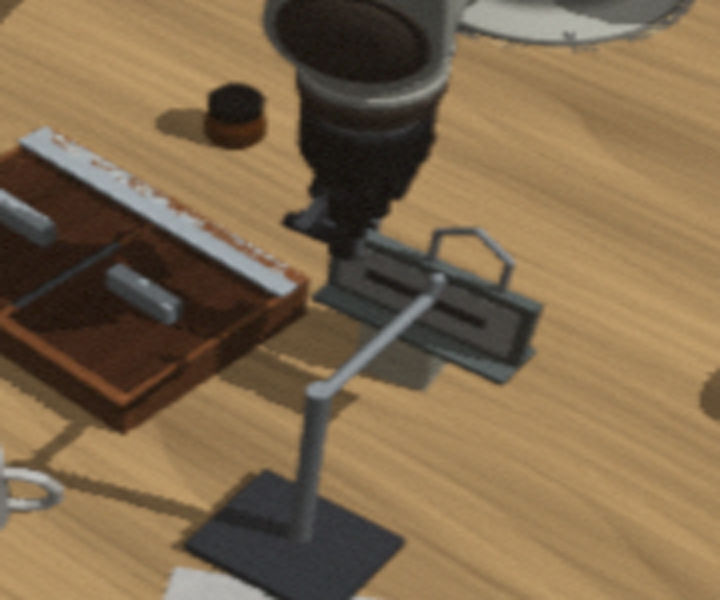

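Call:
{"method": "play_rows", "body": {
  "rows": [
    [[0, 0, -0.4], 0, 0.5],
    [[0, 0, -1.2], 0, 0.5],
    [[0, 0, -2], 0, 0.5],
    [[0, 0, -2.8], 0, 0.5],
    [[0, 0, -3.6], 0, 0.5],
    [[0, 0, -4.4], 0, 0.5],
    [[0, 0, -5.2], 0, 0.5],
    [[0, 0, -6], 0, 0.5],
    [[0, 0, -6.8], 0, 0.5],
    [[0, 0, -7.6], 0, 0.5],
    [[0, 0, -8.2], 0, 0.5],
    [[0, 0, -8.6], 0, 0.5]
  ]
}}

```text
time: 37.03
ee_pos: [0.6173, 0.2083, 0.1928]
tcp_rot: [-102.4, 88.5, 82.2]
wrist_force: [-0.1, 0.6, -2.5]
opening: 0.0086
```

```bash
cat >> meas.py <<'E'
def bl():
    o=bot.get_obs();R=rpy(o['tcp_rot'])
    b=o['ee_pos']+R@np.array([-.082,-.0775,0]); print('bail stand',(stand(b)*1000).round(1))
E
python3 - <<'E'
from meas import *
p=held('s8'); bl()
cv2.imwrite('pics/s8z.png',cv2.resize(p[150:350,240:420],None,fx=4,fy=3,interpolation=cv2.INTER_CUBIC))
E
```

```text
t37.03 tcp [0.6173 0.2083 0.1928] q [ 18.   18.1  21.   92.3   1.4 -76.5] F [-0.1  0.6 -2.5] op 0.0086
tool y [ 0.08  -0.996 -0.026] z [-0.997 -0.08  -0.006] zdir yaw -175.42
n 1183
bail top outer (tool mm) [-88.9 -79.1  -0.1]
bail y range -105.5 -52.6 mean z -1.2
top edge [[-125.0, -29.2], [-115.0, -29.1], [-105.0, -44.6], [-95.0, -32.0], [-85.0, -29.0], [-75.0, -28.8], [-65.0, -30.1], [-55.0, -44.6], [-45.0, -32.3]]
bottom [[-125.0, 61.5], [-115.0, 61.4], [-105.0, 56.8], [-95.0, 56.8], [-85.0, 57.9], [-75.0, 58.8], [-65.0, 57.1], [-55.0, 57.9], [-45.0, 35.1]]
bail stand [[-64.2  -0.  276.6]]
```

View pics/s8z.png

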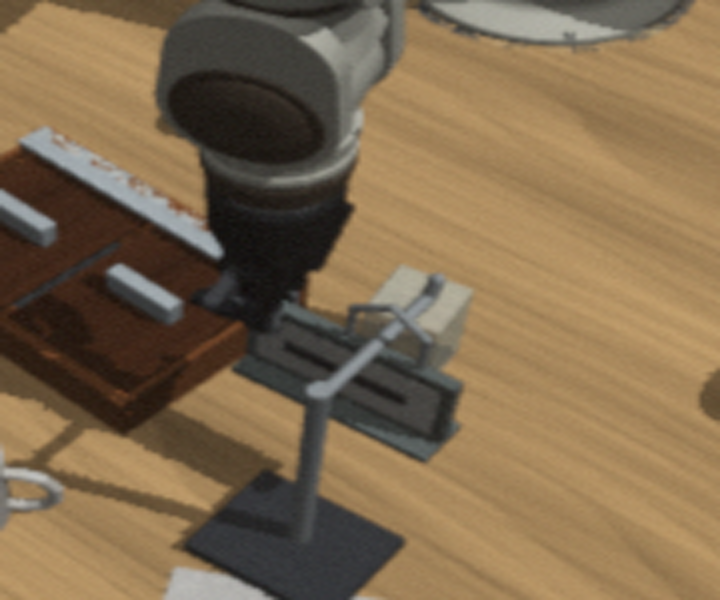

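Call:
{"method": "play_rows", "body": {
  "rows": [
    [[0.3, 0, 0], 0, 0.5],
    [[0.7, 0, 0], 0, 0.5],
    [[1.2, 0, 0], 0, 0.5],
    [[1.7, 0, 0], 0, 0.5],
    [[2.1, 0, 0], 0, 0.5],
    [[2.4, 0, 0], 0, 0.5],
    [[2.6, 0, 0], 0, 0.5],
    [[2.7, 0, 0], 0, 0.5],
    [[2.7, 0, 0], 0, 0.5],
    [[2.7, 0, 0], 0, 0.5]
  ]
}}

```text
time: 37.92
ee_pos: [0.6166, 0.209, 0.1662]
tcp_rot: [-103.3, 88.5, 81.3]
wrist_force: [-0.1, -0.6, -2.5]
opening: 0.009
```

```bash
python3 - <<'E'
from meas import *
st();bl()
E
```

```text
t37.92 tcp [0.6166 0.209  0.1662] q [ 18.1  17.6  17.5  89.2   1.4 -76.5] F [-0.1 -0.6 -2.5] op 0.009
tool y [ 0.08  -0.996 -0.026] z [-0.997 -0.08  -0.006] zdir yaw -175.41
bail stand [[-65.1   0.7 250.2]]
```

Call:
{"method": "play_rows", "body": {
  "rows": [
    [[0.1, 0, 0], 0, 0.5],
    [[0.2, 0, 0], 0, 0.5],
    [[0.3, 0, 0], 0, 0.5],
    [[0.4, 0, 0], 0, 0.5],
    [[0.5, 0, 0], 0, 0.5],
    [[0.6, 0, 0], 0, 0.5],
    [[0.6, 0, 0], 0, 0.5]
  ]
}}

```text
time: 38.5
ee_pos: [0.6174, 0.2095, 0.1627]
tcp_rot: [-109.9, 88.3, 74.7]
wrist_force: [-1.1, -1.6, 12.1]
opening: 0.0086
```

```bash
python3 - <<'E'
from meas import *
st();bl()
E
```

```text
t38.50 tcp [0.6174 0.2095 0.1627] q [ 18.1  17.4  16.9  88.5   1.4 -76.5] F [-1.1 -1.6 12.1] op 0.0086
tool y [ 0.08  -0.996 -0.028] z [-0.997 -0.08  -0.01 ] zdir yaw -175.42
bail stand [[-64.5   1.1 246.8]]
```

Call:
{"method": "play_rows", "body": {
  "rows": [
    [[-0.2, 0, 0], 0, 0.5],
    [[-0.2, 0, 0], 0, 0.5],
    [[0, -0.2, 0], 0, 0.5],
    [[0.2, -0.4, 0], 0, 0.5],
    [[0.4, -0.6, 0], 0, 0.5],
    [[0.6, -0.8, 0], 0, 0.5],
    [[0.8, -1.0, 0], 0, 0.5],
    [[1.0, -1.2, 0], 0, 0.5],
    [[1.1, -1.35, 0], 0, 0.5],
    [[1.1, -1.35, 0], 0, 0.5],
    [[1.1, -1.35, 0], 0, 0.5]
  ],
  "squeeze": 25
}}

```text
time: 39.42
ee_pos: [0.616, 0.2222, 0.1502]
tcp_rot: [-106.2, 88.5, 78.3]
wrist_force: [0.5, -6.8, 6.2]
opening: 0.0085
```

```bash
python3 - <<'E'
from meas import *
p=held('s9')
cv2.imwrite('pics/s9z.png',cv2.resize(p[150:350,240:420],None,fx=4,fy=3,interpolation=cv2.INTER_CUBIC))
E
```

```text
t39.42 tcp [0.616  0.2222 0.1502] q [ 19.3  17.9  16.1  87.4   1.3 -75.3] F [ 0.5 -6.8  6.2] op 0.0085
tool y [ 0.079 -0.997 -0.025] z [-0.997 -0.079 -0.007] zdir yaw -175.46
n 1275
bail top outer (tool mm) [-104.7  -65.8   -1.8]
bail y range -125.2 -43.1 mean z -0.7
top edge [[-125.0, -44.9], [-115.0, -41.2], [-105.0, -44.6], [-95.0, -43.2], [-85.0, -44.1], [-75.0, -44.8], [-65.0, -44.1], [-55.0, -43.2], [-45.0, -26.4]]
bottom [[-125.0, 34.1], [-115.0, 33.9], [-105.0, 36.2], [-95.0, 38.6], [-85.0, 39.0], [-75.0, 43.1], [-65.0, 43.2], [-55.0, 45.4], [-45.0, 47.0]]
```

View pics/s9z.png

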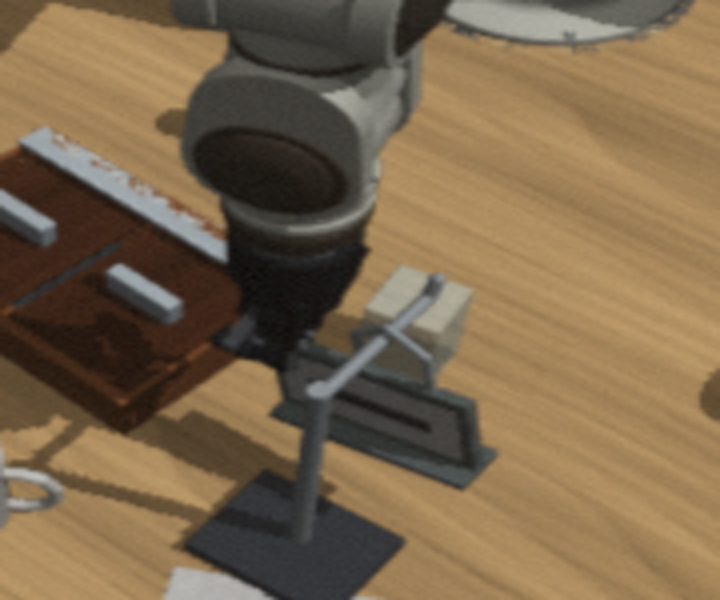

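Call:
{"method": "play_rows", "body": {
  "rows": [
    [[-0.05, 0.05, 0], 0, 0.5],
    [[-0.1, 0.1, 0], 0, 0.5],
    [[-0.1, 0.15, 0], 0, 0.5],
    [[-0.1, 0.15, 0], 0, 0.5],
    [[-0.1, 0.15, 0], 0, 0.5]
  ],
  "squeeze": 20
}}

```text
time: 39.88
ee_pos: [0.6158, 0.2213, 0.1503]
tcp_rot: [-103.1, 88.5, 81.5]
wrist_force: [0.3, -2.5, 3.2]
opening: 0.0084
```

```bash
python3 - <<'E'
from meas import *
st()
E
```

```text
t39.88 tcp [0.6158 0.2213 0.1503] q [ 19.2  17.9  16.1  87.5   1.3 -75.4] F [ 0.3 -2.5  3.2] op 0.0084
tool y [ 0.08  -0.996 -0.026] z [-0.997 -0.08  -0.006] zdir yaw -175.42
```

Call:
{"method": "play_rows", "body": {
  "rows": [
    [[-0.05, 0.05, 0], 0, 0.5],
    [[-0.1, 0.1, 0], 0, 0.5],
    [[-0.1, 0.1, 0], 0, 0.5],
    [[-0.1, 0.1, 0], 0, 0.5]
  ]
}}

```text
time: 40.22
ee_pos: [0.6155, 0.2204, 0.1507]
tcp_rot: [-100.5, 88.5, 84.1]
wrist_force: [-0.3, -1.3, -1.2]
opening: 0.0085
```

```bash
python3 - <<'E'
from meas import *
held('s10')
E
```

```text
t40.22 tcp [0.6155 0.2204 0.1507] q [ 19.1  17.9  16.2  87.6   1.4 -75.5] F [-0.3 -1.3 -1.2] op 0.0085
tool y [ 0.08  -0.996 -0.026] z [-0.997 -0.08  -0.005] zdir yaw -175.4
n 1264
bail top outer (tool mm) [-101.5  -64.5   -0.4]
bail y range -124.0 -41.6 mean z -0.7
top edge [[-125.0, -44.8], [-115.0, -43.6], [-105.0, -44.2], [-95.0, -44.6], [-85.0, -44.9], [-75.0, -44.3], [-65.0, -41.2], [-55.0, -42.5], [-45.0, -37.5]]
bottom [[-125.0, 34.2], [-115.0, 38.4], [-105.0, 38.5], [-95.0, 39.7], [-85.0, 39.6], [-75.0, 43.5], [-65.0, 46.7], [-55.0, 49.0], [-45.0, 46.4]]
```

Call:
{"method": "play_rows", "body": {
  "rows": [
    [[0, 0, 0], 0, 0.9],
    [[0, 0, 0], 0, 1.0],
    [[0, 0, 0], 0, 1.1],
    [[0, 0, 0], 0, 1.2],
    [[0, 0, 0], 0, 1.3],
    [[0, 0, 0], 0, 1.5],
    [[0, 0, 0], 0, 1.8],
    [[0, 0, 0], 0, 2.2],
    [[0, 0, 0], 0, 2.6],
    [[0, 0, 0], 0, 3],
    [[0, 0, 0], 0, 3.5],
    [[0, 0, 0], 0, 4]
  ]
}}

```text
time: 41.27
ee_pos: [0.6158, 0.2203, 0.1513]
tcp_rot: [-102.8, 88.5, 81.7]
wrist_force: [0.8, 0.1, -0.1]
opening: 0.0396
```

```bash
python3 - <<'E'
from meas import *
p=held('s11')
cv2.imwrite('pics/s11z.png',cv2.resize(p[150:350,240:420],None,fx=4,fy=3,interpolation=cv2.INTER_CUBIC))
cam('wrist','w25')
E
```

```text
t41.27 tcp [0.6158 0.2203 0.1513] q [ 19.1  17.9  16.2  87.6   1.3 -75.5] F [ 0.8  0.1 -0.1] op 0.0396
tool y [ 0.08  -0.996 -0.026] z [-0.997 -0.08  -0.006] zdir yaw -175.41
n 1241
bail top outer (tool mm) [-100.2  -64.3   -0.6]
bail y range -122.9 -39.2 mean z -0.5
top edge [[-125.0, -43.0], [-115.0, -44.6], [-105.0, -44.9], [-95.0, -44.1], [-85.0, -43.8], [-75.0, -44.1], [-65.0, -43.4], [-55.0, -40.8], [-45.0, -35.9]]
bottom [[-125.0, 36.6], [-115.0, 40.8], [-105.0, 39.2], [-95.0, 42.9], [-85.0, 43.7], [-75.0, 46.6], [-65.0, 46.7], [-55.0, 48.4], [-45.0, 52.5]]
```

View pics/s11z.png

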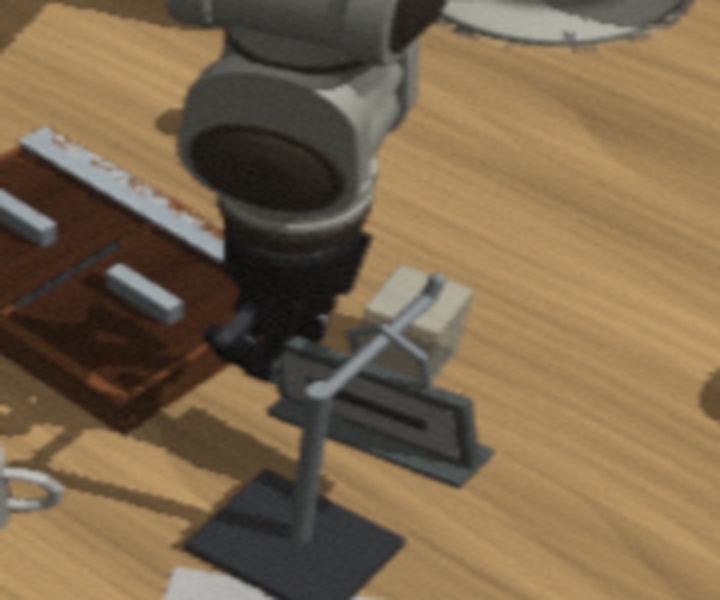

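View pics/w25.png

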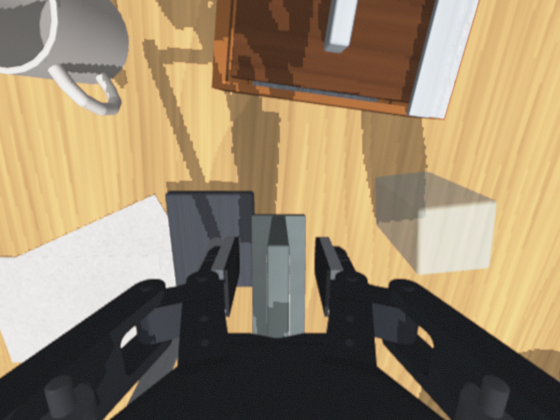

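Call:
{"method": "play_rows", "body": {
  "rows": [
    [[-0.3, 0.1, 0], 0, 4.5],
    [[-1, 0.3, 0], 0, 4.5],
    [[-2, 0.6, 0], 0, 4.5],
    [[-3.5, 1, 0], 0, 4.5],
    [[-5, 1.5, 0], 0, 4.5],
    [[-7, 2, 0], 0, 4.5],
    [[-9, 2.5, 0], 0, 4.5],
    [[-11, 3.5, 0], 0, 4.5],
    [[-12, 6, 0], 0, 4.5],
    [[-12, 9, 0], 0, 4.5],
    [[-12, 12, 0], 0, 4.5],
    [[-12, 14, 0], 0, 4.5]
  ]
}}

```text
time: 42.37
ee_pos: [0.6267, 0.0752, 0.2693]
tcp_rot: [-106.8, 88.5, 77.7]
wrist_force: [-0.2, -0.3, -0.1]
opening: 0.0446
```

```bash
cat > fin.py <<'E'
from meas import *
import sys
st()
p,d,X,ray,t=cam('scene',sys.argv[1]); Z=X[...,2]
S=stand(X.reshape(-1,3)).reshape(X.shape)
m=(S[...,0]>-.115)&(S[...,0]<-.02)&(abs(S[...,1])<.14)&(Z>.06)&(Z<.29)
q=S[m]*1000
f=q[(q[:,2]<150)]; ys=np.arange(-85,60,15)
print('sign bottom',[(int(y),round(float(f[abs(f[:,1]-y)<4,2].min()),1)) for y in ys if (abs(f[:,1]-y)<4).sum()>2])
b=q[(q[:,2]>246.5)]; print('above arm',b[np.argsort(-b[:,2])[:4]].round(1).tolist(),'mean',b.mean(0).round(1))
tt=tray(X.reshape(-1,3)).reshape(X.shape)
for lo,hi in ((6,118),(-117,-6)):
    m=(tt[...,2]>.040)&(tt[...,2]<.056)&(tt[...,0]>-.06)&(tt[...,0]<.065)&(tt[...,1]*1000>lo)&(tt[...,1]*1000<hi)
    k=tt[m];print('cover',len(k),k[:,2].mean().round(4),'slope',np.linalg.lstsq(np.c_[k[:,:2],np.ones(len(k))],k[:,2],rcond=None)[0].round(4))
m=(tt[...,2]>.07)&(tt[...,2]<.082)&(abs(tt[...,0])<.05)&(abs(tt[...,1])<.12)
for k,s in comps(m,tt,20): print('rib',rect(k))
m=(X[...,0]>.43)&(X[...,0]<.54)&(X[...,1]>.18)&(X[...,1]<.28)&(Z>.095)&(Z<.108)
for k,s in comps(m,X,60): print('glass',rect(k))
cv2.imwrite(f'pics/{sys.argv[1]}z.png',cv2.resize(p[150:350,200:420],None,fx=3.5,fy=3,interpolation=cv2.INTER_CUBIC))
E
python3 fin.py s12; python3 fin.py s13
```

```text
t42.37 tcp [0.6267 0.0752 0.2693] q [  6.2  17.5  28.8 100.9   1.4 -88.3] F [-0.2 -0.3 -0.1] op 0.0446
tool y [ 0.079 -0.997 -0.025] z [-0.997 -0.079 -0.008] zdir yaw -175.47
sign bottom [(-70, 108.6), (-55, 91.6), (-40, 96.0), (-25, 101.5), (-10, 102.3), (5, 102.7), (20, 106.9), (35, 105.9), (50, 110.1)]
above arm [[-113.5, 0.1, 263.3], [-112.8, 0.8, 260.9], [-114.4, -2.8, 259.9], [-112.7, -1.6, 259.0]] mean [-77.7  -0.5 250.4]
cover 1405 0.049 slope [-0.0012 -0.0003  0.049 ]
cover 1087 0.0489 slope [0.0028 0.001  0.0489]
rib [  1.2 -59.6  61.5  15.9  89.9]
rib [ 2.5 63.1 60.9 17.8 89. ]
glass [487.9 212.8  56.2  25.4  12.6]
glass [482.7 245.1  55.1  21.   12.7]
t42.42 tcp [0.6269 0.0725 0.269 ] q [  6.   17.5  28.8 100.9   1.4 -88.4] F [ 0.5 -2.1  0.3] op 0.0453
tool y [ 0.077 -0.997 -0.024] z [-0.997 -0.077 -0.007] zdir yaw -175.59
sign bottom [(-70, 120.0), (-55, 87.7), (-40, 90.3), (-25, 98.4), (-10, 99.4), (5, 99.7), (20, 107.8), (35, 106.7), (50, 113.6)]
above arm [[-112.8, -2.0, 262.4], [-113.1, 0.7, 260.5], [-113.6, -4.8, 259.2], [-112.6, -1.5, 259.1]] mean [-82.4  -0.5 250.7]
cover 1398 0.0489 slope [-0.      0.0025  0.0487]
cover 1120 0.049 slope [ 0.0011 -0.0043  0.0488]
rib [  1.3 -61.8  62.5  16.4  88.5]
rib [ 1.8 63.  59.  16.8 89.7]
glass [487.4 212.8  57.4  26.5  11.2]
glass [481.5 244.   58.3  21.1   9.6]
```

View pics/s13z.png

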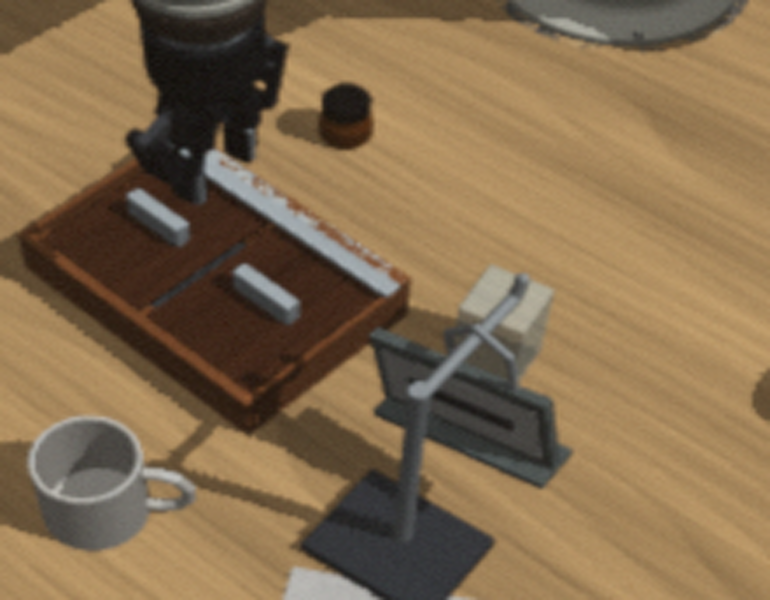

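Call:
{"method": "play_rows", "body": {
  "rows": [
    [[-0.5, 1, 0.5], 0, 4.5],
    [[-1, 3, 1], 0, 4.5],
    [[-2, 6, 2], 0, 4.5],
    [[-2, 9, 3], 0, 4.5],
    [[-2, 11, 4], 0, 4.5],
    [[-2, 12, 4], 0, 4.5],
    [[-2, 12, 4], 0, 4.5],
    [[-2, 12, 4], 0, 4.5],
    [[-2, 12, 4], 0, 4.5],
    [[-2, 12, 4], 0, 4.5],
    [[-2, 12, 4], 0, 4.5],
    [[-2, 12, 4], 0, 4.5]
  ]
}}

```text
time: 43.47
ee_pos: [0.5963, -0.0448, 0.2842]
tcp_rot: [-102.2, 88.5, 82.5]
wrist_force: [-0.8, -0.2, -0.5]
opening: 0.0449
```

Call:
{"method": "play_rows", "body": {
  "rows": [
    [[0, 0, 0], 0, 4.5],
    [[0, 0, 0], 0, 4.5],
    [[0, 0, 0], 0, 4.5],
    [[0, 0, 0], 0, 4.5],
    [[0, 0, 0], 0, 4.5],
    [[0, 0, 0], 0, 4.5],
    [[0, 0, 0], 0, 4.5],
    [[0, 0, 0], 0, 4.5],
    [[0, 0, 0], 0, 4.5],
    [[0, 0, 0], 0, 4.5],
    [[0, 0, 0], 0, 4.5],
    [[0, 0, 0], 0, 4.5]
  ]
}}

```text
time: 44.47
ee_pos: [0.5962, -0.0457, 0.2843]
tcp_rot: [-102.9, 88.5, 81.7]
wrist_force: [-0.4, -0.4, 1.3]
opening: 0.0448
```

```bash
python3 - <<'E'
from meas import *
a=[]
for k in range(8):
    p,d,X,ray,t=cam('scene'); a.append(p.astype(int)[150:350,240:420])
print('frame diffs in sign area (max / n>25):',[(int(abs(a[i]-a[0]).max()),int((abs(a[i]-a[0]).max(-1)>25).sum())) for i in range(1,8)])
E
python3 fin.py s14
```

```text
frame diffs in sign area (max / n>25): [(15, 0), (13, 0), (11, 0), (12, 0), (12, 0), (13, 0), (17, 0)]
t44.87 tcp [ 0.5962 -0.0457  0.2843] q [ -5.1  13.5  25.7 102.1   1.5 -99.7] F [ 0.2 -0.7  0.3] op 0.0448
tool y [ 0.08  -0.996 -0.026] z [-0.997 -0.08  -0.006] zdir yaw -175.41
sign bottom [(-70, 109.5), (-55, 89.3), (-40, 92.5), (-25, 99.5), (-10, 99.3), (5, 104.2), (20, 104.6), (35, 106.9), (50, 109.5)]
above arm [[-114.4, -0.7, 265.5], [-114.4, -3.1, 263.5], [-113.1, 0.7, 260.5], [-111.9, -1.2, 260.3]] mean [-77.8   0.  250.5]
cover 1404 0.0489 slope [-0.0017  0.0017  0.0488]
cover 1239 0.0491 slope [-0.0021 -0.0011  0.049 ]
rib [  1.8 -60.8  62.   14.9  89.4]
rib [ 2.  62.6 62.1 17.3 88.8]
glass [487.2 211.9  56.4  25.7  10. ]
glass [482.  243.6  56.6  21.1  10.3]
```

View pics/s14.png

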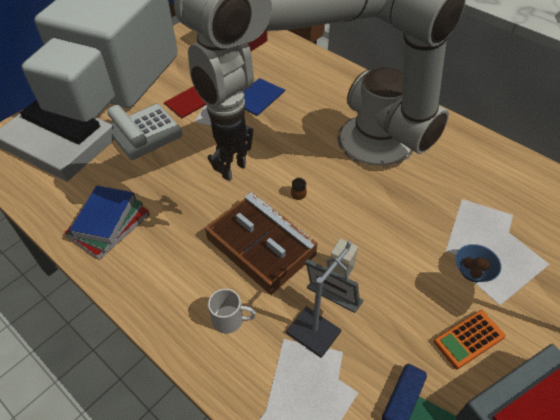

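The sign hangs still on the arm at about (333,285). Both covers lie flat in the tray at (261,240), the glass block is in place, and the robot is clear of everything.

```bash
python3 -c "
from workcell import bot
print(bot.job_done())"
```

```text
the job is handed in; nothing more can be done
None
```

I finished all three steps and handed the job in at about 45 s; `job_done()` gives no verdict, so the checks below are my own.

- **Recorders:** I saw only two on the counter, and both went flat on the tray floor. Their tops measured z ≈ 30 mm before the covers hid them.
- **Covers:** Each was tilted against the far rim, hooked under the lip and pressed down. From the wrist camera their centres are within 1 mm in x, at y ≈ +61 and −63 mm. Their tops are at 48 mm and level to within 0.1°. The scene camera reads 1–2 mm more in x and 1 mm more in height, still inside the limits.
- **Sign:** It hangs by its bail about 64 mm out from the post, roughly 0.15–0.2 rad askew as expected. Eight frames spanning about 0.35 s showed no movement.
- **Glass block and robot:** The glass block shows no movement beyond camera noise, and the robot is clear of everything.

No check failed. Two things were not perfect:
- The tool was tilted about 1.5° from an early wrist-limit clamp until the end, with no visible effect.
- The second recorder was gripped slightly high, and I allowed for that when lowering it.

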